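# Clamp a diorama base with a cam and set straw bales under a dryer

## Robot

A 6-joint arm with a two-finger parallel gripper is mounted at the origin on the work surface. World frame = base frame: x ahead of the robot, y to its left, z up, the work surface at z = 0. Lengths are in m, angles in rad, forces in N, time in s.
With the tool pointing down it reaches from about 0.35 to 0.975 m from the base axis. Payload 4.9 kg.
Tool frame: the origin (TCP) lies at the very end of the fingers, on their centre line; the grasp point (between the pads) lies 19 mm behind it; z points along the fingers, y is the line along which they close (so a half turn about z gives the same grasp; the last joint's range is limited). The gripper opens to 85 mm and grips with 20 to 120 N. Pads are 22 mm wide; open, the fingers measure 114 mm over their backs; the gripper's body (76 mm by 85 mm) begins 54 mm behind the grasp point. The pads swing forward as they close: fully open they stand 13 mm farther back than shut.
Start: joints at [1.206, 0.053, 1.613, -0, 1.476, -0.119], TCP at [0.152, 0.606, 0.208] pointing down, gripper open.
Joint ranges: [-3.01, 3.01], [-1.01, 2.22], [0.06, 2.58], [-1.02, 4.17], [0.09, 2.62], [-3.14, 3.14]. Speed limits (rad/s): [2.57, 2.57, 3.14, 3.14, 3.14, 3.14].

## Interface

Orientations are given as a rotation vector (axis times angle).
In Python, from station import ctrl, imaging gives the robot as it stands.
- The arm moves only by the tool play_rows, never from a script. Its argument "series" is a list of rows, each a list of 3 entries, a list of its own where there are three numbers: the opening, from 0 (shut) to 1 (fully open), then the shift along the tool's x, y, z each as a share of 0.05 m, from -1 to 1, then the turn, a rotation vector about the tool's x, y, z each as a share of 8 degrees, from -1 to 1. In form: [[grip, [dx, dy, dz], [ax, ay, az]], ...]. A call has 1 to 8 rows; each row shifts and turns the commanded pose from where the row before left it, along the tool's axes as they then stand; what a row does not reach is not made up. A row lasts 1/8 s, in which the tool goes at most 62.5 mm and 10.7 degrees, less where a joint would pass 70% of its speed; a pose out of reach is approached as far as the arm can. A call with a number of a shift or a turn outside -1 to 1 is refused whole. A call with a gripper value outside its range is refused whole. The fingers move at their own pace and stop on an object; "force" is the grip in N (left out, the last holds). Time passes only in rows, so rows that do not move let the fingers close. It gives the time, the measured TCP pose, the force, the opening and the grip force at its end, in the units of the state.
- ctrl.get_obs(): the state, without advancing time (a new reading comes with each control period).
- imaging.get_image(name): name is "scene" or "top"; returns a dict with "color" (384x512x3 uint8, blue, green, red), "fx", "fy", "cx", "cy" (pixels), "D" ([k1, k2, p1, p2, k3] as OpenCV has them; the pictures are not rectified), "extrinsics" (4x4, takes a point from world to camera coordinates). Camera axes: x right, y down, z forward; pixel columns grow to the right and rows downward; lengths in m; the calibration is good to about 2 mm. A picture is of the moment at which its call begins. There is no depth.
- ctrl.finish_job(): hands the job in; it is judged then, once.
The state is a dict: "t": time; "q": joint angles; "dq": joint speeds; "effort": joint torques, N m; "tool_pos": TCP position; "tool_rot": TCP orientation; "contact_force": force on the tool from outside, world axes, zero at the start; "wrist_torque": the same for the moment, N m; "opening": finger opening in m; "grip_force": force on a finger pad.
Only numpy, scipy, OpenCV 4.12 (cv2) and the standard library are available. Lean on these libraries where they do the work, as an engineer would, in place of code of your own. Each camera call takes 0.05 s, during which the arm holds its last target. There are 200 camera calls.

## Task

Turn the warm-air dryer off at its rotary isolator before working in front of it, lift the diorama base by its rock into the clamping jig so that it lies flat on the bed, and turn the eccentric cam until its red-marked high point bears squarely on the sprung plunger and the jaw holds the base tight. Then lay every straw bale flat on a glue patch of its own, lengthwise along the patch, and when all are in place turn the dryer on again. Leave the paints, glue and other things on the table where they are.

Things in the scene. Friction and masses are not known exactly. Their poses are not given: they have to be found in the camera images.
- isolator (a joint): red bar handle on the dryer's isolator box, vertical axis, grows clockwise seen from above: 0 = OFF (bar along the box's x, white mark at the white dash on the yellow plate), 1.571 = ON (bar across, towards the green dots). Hard stop at each end; snap action: released short of an end it jumps to the nearer one (middle 0.785). About 0.1 N m to start it. Starts ON
- isolator_grip (a point): on the handle's axis, in the bar, 84 mm above the table; turns with the bar, its x axis along the bar, the white mark on the -x end. Bar 64 mm long, 14 mm wide, 62 to 92 mm above the table, over a red 50 mm disc. The grey box with yellow plate below is 76 x 76 mm, 55 mm high, fixed
- jig: plywood clamping jig fixed on the table; origin at table height under the middle of its bed. The bed (top 12 mm above the table) takes the diorama base between an aluminium fence 14 mm high (inner face at y = +96 mm), the sprung jaw (face at y = -96 mm when open) and two side rails 8 mm high (inner faces at x = +-82 mm)
- jaw: aluminium pressure jaw, 150 x 14 x 14 mm, 14 to 28 mm above the table, sprung on the end of the plunger; origin in the middle of its back face, pressing face 14 mm further along the jig's +y. The cam pushes plunger and jaw up to 15 mm along +y; the base is pushed to the fence and the jaw's spring then holds it (about 5.5 N at full lift)
- cam (a joint): black eccentric cam disc (56 mm across, 10 mm off centre, top 34 mm above the table), vertical axis 173 mm from the jig's origin along the jig's -y. Grows anticlockwise seen from above: starts open at 0 to 0.5, touches the plunger's nose from about 0.5, high point squarely on the nose at 2.4, stop at 2.8 beyond it. Stays where it is left; at most 0.25 N m to turn
- cam_high (a point): the high point of the cam, top edge of its rim, marked by a red dot and stripe; 38 mm from the axis, straight opposite the arm. The plunger's round steel nose (the sprung follower) faces the cam on the line from its axis to the jig's origin, 21 mm above the table
- cam_grip (a point): middle of the red knob at the end of the cam's steel arm, 75 mm from the cam axis, 70 mm above the table. The knob is an upright round rod 18 mm in diameter, from 44 to 89 mm above the table; the arm under it is 16 mm wide, 36 to 44 mm above the table
- diorama: diorama base: wooden plinth 150 (x) x 180 (y) x 18 mm with a painted field; origin at the centre of its underside. In the middle a firm grey rock crag, 30 x 30 mm (sides along x and y), 18 to 60 mm above the underside: lift it by this. 0.25 to 0.45 kg. Goes into the jig either way round, its y along the jig's y. Starts flat on the table
- patch1 (a point): middle of a cream-coloured glue patch (40 x 64 mm, long side along the diorama's y), on the upper face of the diorama base at its x = +52 mm, y = +56 mm, 18 mm above the underside
- patch2 (a point): middle of a cream-coloured glue patch (40 x 64 mm, long side along the diorama's y), on the upper face of the diorama base at its x = +52 mm, y = -56 mm, 18 mm above the underside
- patch3 (a point): middle of a cream-coloured glue patch (40 x 64 mm, long side along the diorama's y), on the upper face of the diorama base at its x = -52 mm, y = +56 mm, 18 mm above the underside
- patch4 (a point): middle of a cream-coloured glue patch (40 x 64 mm, long side along the diorama's y), on the upper face of the diorama base at its x = -52 mm, y = -56 mm, 18 mm above the underside
- bale1: straw bale model: straw-yellow block 60 (x) x 36 x 36 mm with two orange bands, 35 to 60 g, lying at first on a fixed blue cutting mat 2 mm thick; origin at its centre, its x axis along its length. It may lie on any of its four long faces. May be absent
- bale2: straw bale model: straw-yellow block 60 (x) x 36 x 36 mm with two orange bands, 35 to 60 g, lying at first on a fixed blue cutting mat 2 mm thick; origin at its centre, its x axis along its length. It may lie on any of its four long faces. May be absent
- bale3: straw bale model: straw-yellow block 60 (x) x 36 x 36 mm with two orange bands, 35 to 60 g, lying at first on a fixed blue cutting mat 2 mm thick; origin at its centre, its x axis along its length. It may lie on any of its four long faces. May be absent
- bale4: straw bale model: straw-yellow block 60 (x) x 36 x 36 mm with two orange bands, 35 to 60 g, lying at first on a fixed blue cutting mat 2 mm thick; origin at its centre, its x axis along its length. It may lie on any of its four long faces. May be absent
- pot_green: blue paint pot with green lid, 30 x 30 x 35 mm; origin at the centre of its underside; not part of the job
- pot_red: blue paint pot with red lid, 30 x 30 x 35 mm; origin at the centre of its underside; not part of the job
- glue: white glue bottle with yellow label, 40 mm across, 128 mm high; origin at the centre of its underside; not part of the job
- gluestick: red glue stick standing upright, 27 mm across, 88 mm high; origin at the centre of its underside; not part of the job
- thinner: clear thinner bottle with white cap, 52 mm across, 105 mm high; origin at the centre of its underside; not part of the job
- coffee: paper coffee cup, 76 mm across, 92 mm high; origin at the centre of its underside; not part of the job
- offcut: wooden offcut, 100 x 34 x 16 mm; origin at the centre of its underside; not part of the job
- tractor: green model tractor with red wheels, about 110 x 60 x 60 mm; origin at the centre of its underside; not part of the job
There are look-alikes about, which are no part of the job. Leave any purple look-alike of the bale3 alone.

How it is judged:
By the outcome, as a careful person would: the job done as asked, in the order asked, and still so for the second after the job is handed in, with the robot touching nothing.
Of bale1, bale2, bale3, bale4 only 3 to 4 are there at a start; the rules pass over those that are not, and their reading is None.
At some moment in a run one of bale1, bale2, bale3, bale4 may be knocked a few centimetres aside while the robot is not near it.
Once in a run the grip may slacken for a moment while it holds something.
It also fails if it takes over 210 s, if anything falls off the work surface, if the arm or the gripper's body presses on something with over 40 N, if the wrist force passes 120 N, or if a joint passes its speed limit or range.

## Working session

There is one attempt and no reset: what is moved stays moved. The work goes in short steps, Python scripts to look and compute and a tool call to move; the robot and the scene stay as the last step left them, time stands still between calls to the robot, and variables do not carry over. Pictures are saved under pics/ and viewed, at most 14 in all, crops included, and the job is handed in when it is done.

Besides the shell and the picture viewer there is one more tool, called after "Call:" by a JSON object that holds its "fn" and its "kwargs", one argument or row to a line. play_rows: Moves the arm, as the interface text tells. Shift numbers are shares of 0.05 m and turn numbers shares of 8 degrees, none past 1 either way. Its arguments: {"type":"object","properties":{"series":{"type":"array"},"force":{"type":"number"}},"required":["series"]}

```bash
mkdir -p pics; ls; cat > h.py <<'E'
import numpy as np, cv2
from scipy.spatial.transform import Rotation as R
from station import ctrl, imaging
def snap(n):
    return imaging.get_image(n)
def K(im): return np.array([[im['fx'],0,im['cx']],[0,im['fy'],im['cy']],[0,0,1.]])
def w(im,uv,z):
    "pixels -> world at height z"
    p=cv2.undistortPoints(np.array(uv,float).reshape(-1,1,2),K(im),np.array(im['D'],float)).reshape(-1,2)
    E=np.array(im['extrinsics']);c=-E[:3,:3].T@E[:3,3]
    d=np.c_[p,np.ones(len(p))]@E[:3,:3]
    return c+d*((z-c[2])/d[:,2])[:,None]
def px(im,P):
    E=np.array(im['extrinsics'])
    return cv2.projectPoints(np.array(P,float).reshape(-1,3),cv2.Rodrigues(E[:3,:3])[0],E[:3,3],K(im),np.array(im['D'],float))[0].reshape(-1,2)
def obs():
    o=ctrl.get_obs();print('t',round(o['t'],2),'p',np.round(o['tool_pos'],4),'R',np.round(o['tool_rot'],3),'op',round(o['opening'],4),'F',np.round(o['contact_force'],1),'q',np.round(o['q'],2));return o
E
python3 - <<'E'
from h import *
obs()
for n in('scene','top'):
    im=snap(n);cv2.imwrite(f'pics/{n}0.png',cv2.resize(im['color'],(800,600),interpolation=cv2.INTER_CUBIC))
    E=np.array(im['extrinsics']);print(n,-E[:3,:3].T@E[:3,3],im['fx'])
    print(np.round(px(im,[[.5,0,0],[.7,0,0],[.5,.2,0]])*1.5625))
E
```

```text
pics
t 0.0 p [0.1518 0.6056 0.2068] R [-3.850e-01 -3.117e+00  3.000e-03] op 0.0855 F [ 0.5 -0.1 -0.6] q [ 1.21  0.05  1.61 -0.    1.48 -0.12]
scene [1.32285858 0.06700989 0.95390811] 448.6315028818327
[[384. 299.]
 [377. 393.]
 [495. 302.]]
top [ 0.46495515 -0.01129376  1.28159259] 464.6308269274241
[[409. 337.]
 [407. 225.]
 [296. 339.]]
```

View pics/top0.png

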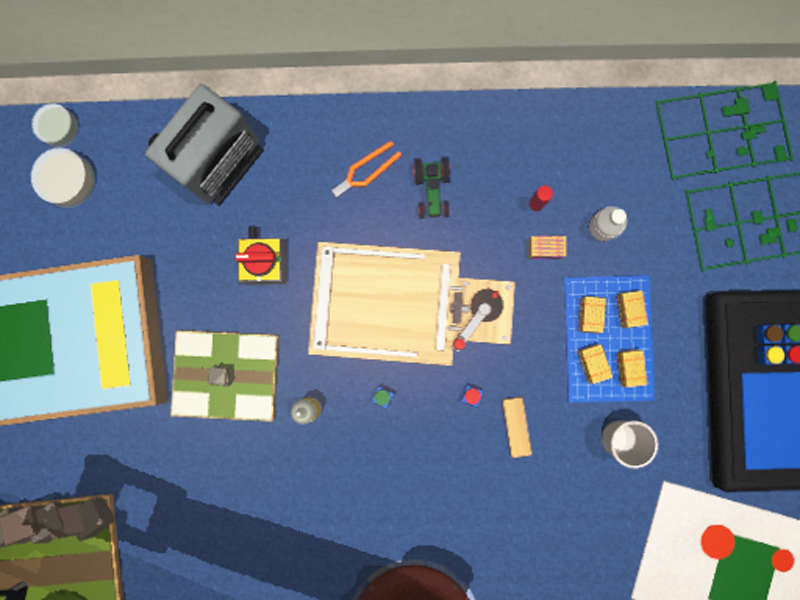

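View pics/scene0.png

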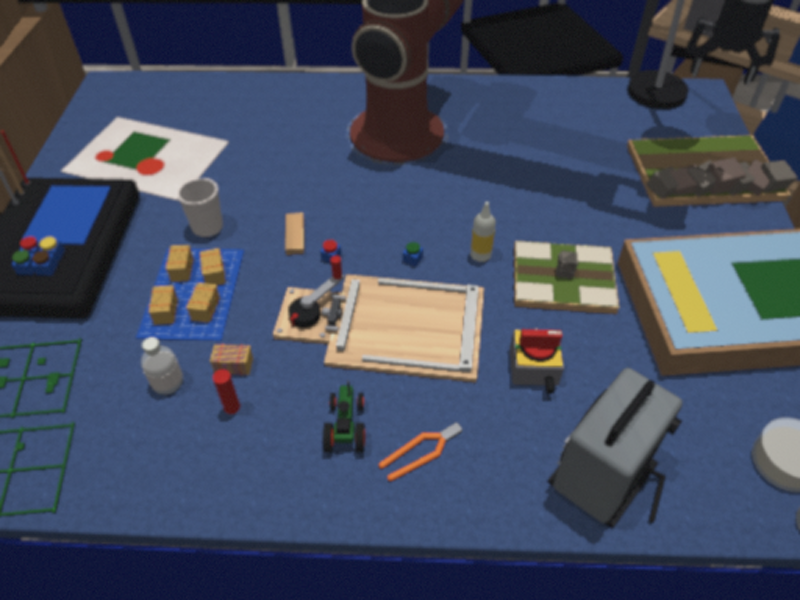

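The top view shows the isolator at (260,258), the diorama at (224,376), the jig bed centred at about (383,303), the cam axis at (487,305), its knob at (459,344), and four bales on the mat at (594,313), (633,308), (596,364) and (632,368). The striped block at (548,246) is the look-alike. I'll enlarge crops to measure.

```bash
python3 - <<'E'
from h import *
im=snap('top');c=im['color']
cv2.imwrite('pics/a.png',cv2.resize(c[145:275,105:265],None,fx=4.5,fy=4.5,interpolation=cv2.INTER_CUBIC))
cv2.imwrite('pics/b.png',cv2.resize(c[145:265,260:420],None,fx=5,fy=5,interpolation=cv2.INTER_CUBIC))
E
```

```text
(no output)
```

View pics/a.png

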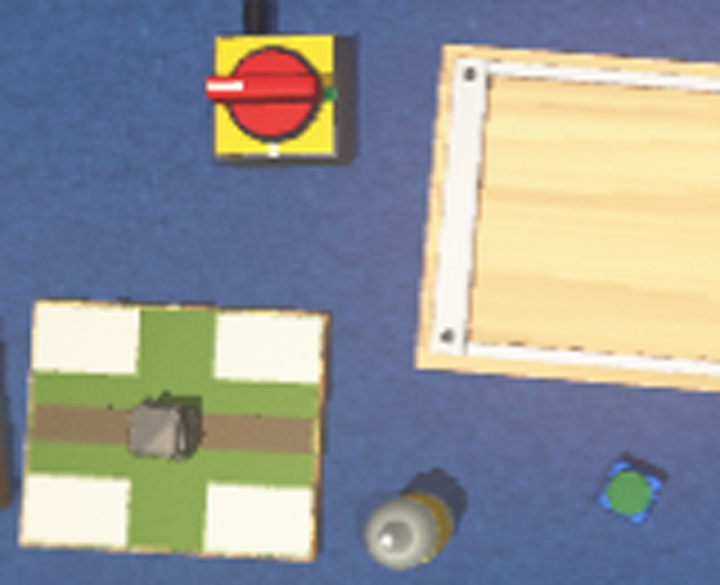

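View pics/b.png

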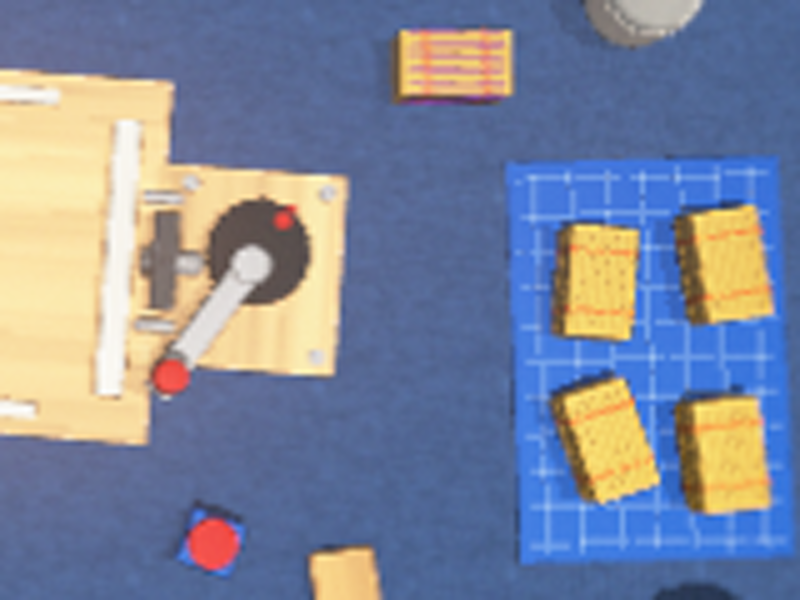

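Crop a has the isolator bar running from (207,86) to (322,88) and the diorama corners at (34,300), (328,312), (316,559) and (20,546). Crop b has the cam axis at (253,263), the knob top at (171,376) and the four bales at (598,282), (729,264), (607,440) and (727,453).

```bash
cat >> h.py <<'E'
def A(p): return (np.array(p,float)+.5)/4.5-.5+[105,145]
def B(p): return (np.array(p,float)+.5)/5-.5+[260,145]
E
python3 - <<'E'
from h import *
im=snap('top')
np.set_printoptions(precision=4,suppress=True)
ang=lambda d:np.degrees(np.arctan2(d[1],d[0]))
print('iso bar',w(im,A([[207,86],[322,88]]),.092)[:,:2],'disc',w(im,A([[274,92]]),.062)[:,:2])
pl=w(im,A([[216,36],[333,36],[333,156],[216,156]]),.055);print('plate',pl.mean(0),ang(pl[1]-pl[0]),ang(pl[2]-pl[1]))
d=w(im,A([[34,300],[328,312],[316,559],[20,546]]),.018)
print('dio',d.mean(0),'yaxis',ang(d[0]-d[1]),ang(d[3]-d[2]),'x',ang(d[0]-d[3]),ang(d[1]-d[2]),np.linalg.norm(d-np.roll(d,1,0),axis=1))
print('rock',w(im,A([[158,430]]),.06))
f=w(im,A([[487,75],[465,350]]),.026)
j=w(im,B([[116,122],[97,393]]),.028)
print('fence',f,ang(f[0]-f[1]),'jawface',j,ang(j[0]-j[1]))
c=w(im,B([[253,263]]),.044)[0];disc=w(im,B([[260,252]]),.034)[0];k=w(im,B([[171,376]]),.089)[0];r=w(im,B([[285,220]]),.034)[0]
print('cam',c,'disc',disc,'knob',k,np.linalg.norm(c-k),'red',r,ang(r-c),ang(k-c))
nose=w(im,B([[192,263]]),.021);print('nose',nose)
bs=[[[571,223],[639,230],[630,341],[563,336]],[[685,212],[757,205],[773,315],[697,325]],[[563,394],[624,378],[659,480],[600,503]],[[690,399],[760,396],[770,509],[701,513]]]
for b in bs:
    p=w(im,B(b),.038);print('bale',p.mean(0),'len dir',ang(p[0]-p[3]),ang(p[1]-p[2]),np.linalg.norm(p-np.roll(p,1,0),axis=1))
E
```

```text
iso bar [[0.6385 0.2854]
 [0.6357 0.2183]] disc [[0.6383 0.2528]]
plate [0.637  0.2541 0.055 ] -91.38125657081905 179.67218169691634
dio [0.4396 0.3249 0.018 ] yaxis 86.67293133670474 86.8670462428511 x -3.3180790862791287 -3.2802287811266235 [0.15   0.182  0.1494 0.1821]
rock [[0.44   0.3231 0.06  ]]
fence [[0.6509 0.1301 0.026 ]
 [0.4844 0.1454 0.026 ]] -5.231274869654179 jawface [[ 0.6254 -0.0601  0.028 ]
 [ 0.4788 -0.0467  0.028 ]] -5.238069195672659
cam [ 0.5462 -0.1308  0.044 ] disc [ 0.5527 -0.1356  0.034 ] knob [ 0.4861 -0.083   0.089 ] 0.08898171512965698 red [ 0.5697 -0.1495  0.034 ] -38.59583634328045 141.54663327922887
nose [[ 0.5484 -0.0999  0.021 ]]
bale [ 0.5326 -0.3168  0.038 ] len dir -6.025085956070318 -6.71789588961432 [0.0607 0.0366 0.0597 0.0358]
bale [ 0.541  -0.3853  0.038 ] len dir 3.8737573167449497 5.979475479186963 [0.0608 0.0389 0.0594 0.0412]
bale [ 0.4492 -0.3197  0.038 ] len dir 16.982738983888034 17.088944853673468 [0.0609 0.0337 0.0571 0.0338]
bale [ 0.4397 -0.3827  0.038 ] len dir 3.492930992399265 2.940060577323146 [0.0607 0.0375 0.0602 0.0369]
```

```bash
cat >> h.py <<'E'
class P:
    "plans rows from the present pose; keeps the pose the rounded rows lead to"
    def __init__(s):
        o=ctrl.get_obs();s.p=np.array(o['tool_pos']);s.r=R.from_rotvec(o['tool_rot'])
    def to(s,x,y,z,th,g,n,label='',hold=0):
        tgt=R.from_matrix(np.array([[np.cos(np.radians(th)),np.sin(np.radians(th)),0],[np.sin(np.radians(th)),-np.cos(np.radians(th)),0],[0,0,-1]]).reshape(3,3))
        T=np.array([x,y,z]);out=[]
        for i in range(n):
            f=1/(n-i)
            d=np.round(s.r.inv().apply((T-s.p)*f)/.05,2)+0.
            a=np.round(np.degrees((s.r.inv()*tgt).as_rotvec()*f)/8,2)+0.
            out.append([g,d.tolist(),a.tolist()])
            s.p=s.p+s.r.apply(d*.05);s.r=s.r*R.from_rotvec(np.radians(a*8))
            if max(abs(d).max(),abs(a).max())>1: print('TOO BIG')
        out+=[[g,[0,0,0],[0,0,0]]]*hold
        print(label,str(out).replace(' ',''))
    def spin(s,cx,cy,deg,g,n,label=''):
        "turn about a vertical axis at cx,cy, ccw deg from above"
        c=np.array([cx,cy,s.p[2]]);v=s.p-c;r0=s.r
        for i in range(n):
            q=R.from_euler('z',deg*(i+1)/n,degrees=True);T=c+q.apply(v);tr=q*r0
            d=np.round(s.r.inv().apply(T-s.p)/.05,2)+0.;a=np.round(np.degrees((s.r.inv()*tr).as_rotvec())/8,2)+0.
            s.p=s.p+s.r.apply(d*.05);s.r=s.r*R.from_rotvec(np.radians(a*8));print([g,d.tolist(),a.tolist()],end=',')
        print(label)
E
python3 - <<'E'
from h import *
p=P()
p.to(.637,.2535,.16,91.4,.5,14)
p.to(.637,.2535,.066,91.4,.5,5,'down',1)
p.to(.637,.2535,.066,178.5,0,13,'turn')
E
```

```text
[[0.5,[-0.79,-0.32,0.07],[0.0,0.0,0.67]],[0.5,[-0.82,-0.24,0.07],[0.0,0.0,0.66]],[0.5,[-0.84,-0.17,0.07],[0.0,0.0,0.67]],[0.5,[-0.85,-0.09,0.07],[0.0,0.0,0.66]],[0.5,[-0.86,-0.01,0.07],[0.0,0.0,0.67]],[0.5,[-0.85,0.07,0.07],[0.0,0.0,0.66]],[0.5,[-0.84,0.15,0.07],[0.0,0.0,0.67]],[0.5,[-0.83,0.23,0.07],[0.0,0.0,0.66]],[0.5,[-0.8,0.3,0.07],[0.0,0.0,0.67]],[0.5,[-0.77,0.38,0.06],[0.0,0.0,0.66]],[0.5,[-0.73,0.45,0.07],[0.0,0.0,0.67]],[0.5,[-0.69,0.51,0.06],[0.0,0.0,0.66]],[0.5,[-0.64,0.57,0.07],[0.0,0.0,0.67]],[0.5,[-0.58,0.63,0.06],[0.0,0.01,0.66]]]
down [[0.5,[0.0,0.0,0.38],[0.0,0.0,0.0]],[0.5,[0.0,0.0,0.38],[0.0,0.0,0.0]],[0.5,[0.0,0.0,0.37],[0.0,0.0,0.0]],[0.5,[0.0,0.0,0.38],[0.0,0.0,0.0]],[0.5,[0.0,0.0,0.37],[0.0,0.0,0.0]],[0.5,[0,0,0],[0,0,0]]]
turn [[0,[0.0,0.0,0.0],[0.0,0.0,-0.84]],[0,[0.0,0.0,0.0],[0.0,0.0,-0.84]],[0,[0.0,0.0,0.0],[0.0,0.0,-0.84]],[0,[0.0,0.0,0.0],[0.0,0.0,-0.84]],[0,[0.0,0.0,0.0],[0.0,0.0,-0.84]],[0,[0.0,0.0,0.0],[0.0,0.0,-0.84]],[0,[0.0,0.0,0.0],[0.0,0.0,-0.83]],[0,[0.0,0.0,0.0],[0.0,0.0,-0.84]],[0,[0.0,0.0,0.0],[0.0,0.0,-0.83]],[0,[0.0,0.0,0.0],[0.0,0.0,-0.84]],[0,[0.0,0.0,0.0],[0.0,0.0,-0.83]],[0,[0.0,0.0,0.0],[0.0,0.0,-0.84]],[0,[0.0,0.0,0.0],[0.0,0.0,-0.83]]]
```

Call:
{"fn": "play_rows", "kwargs": {
  "series": [
    [0.5, [-0.79, -0.32, 0.07], [0, 0, 0.67]],
    [0.5, [-0.82, -0.24, 0.07], [0, 0, 0.66]],
    [0.5, [-0.84, -0.17, 0.07], [0, 0, 0.67]],
    [0.5, [-0.85, -0.09, 0.07], [0, 0, 0.66]],
    [0.5, [-0.86, -0.01, 0.07], [0, 0, 0.67]],
    [0.5, [-0.85, 0.07, 0.07], [0, 0, 0.66]],
    [0.5, [-0.84, 0.15, 0.07], [0, 0, 0.67]],
    [0.5, [-0.83, 0.23, 0.07], [0, 0, 0.66]]
  ],
  "force": 40
}}

```text
t: 1.2
tool_pos: [0.4299, 0.404, 0.1798]
tool_rot: [-1.495, -2.763, 0.0]
contact_force: [-0.6, -0.8, -0.1]
opening: 0.0424
grip_force: 0.0
```

Call:
{"fn": "play_rows", "kwargs": {
  "series": [
    [0.5, [-0.8, 0.3, 0.07], [0, 0, 0.67]],
    [0.5, [-0.77, 0.38, 0.06], [0, 0, 0.66]],
    [0.5, [-0.73, 0.45, 0.07], [0, 0, 0.67]],
    [0.5, [-0.69, 0.51, 0.06], [0, 0, 0.66]],
    [0.5, [-0.64, 0.57, 0.07], [0, 0, 0.67]],
    [0.5, [-0.58, 0.63, 0.06], [0, 0, 0.66]],
    [0.5, [0, 0, 0], [0, 0, 0]],
    [0.5, [0, 0, 0], [0, 0, 0]]
  ]
}}

```text
t: 2.2
tool_pos: [0.6366, 0.2542, 0.1602]
tool_rot: [-2.192, -2.249, 0.001]
contact_force: [1.4, 0.6, -0.1]
opening: 0.0429
grip_force: 0.0
```

Call:
{"fn": "play_rows", "kwargs": {
  "series": [
    [0.5, [0, 0, 0.38], [0, 0, 0]],
    [0.5, [0, 0, 0.38], [0, 0, 0]],
    [0.5, [0, 0, 0.37], [0, 0, 0]],
    [0.5, [0, 0, 0.38], [0, 0, 0]],
    [0.5, [0, 0, 0.37], [0, 0, 0]],
    [0, [0, 0, 0], [0, 0, 0]],
    [0, [0, 0, 0], [0, 0, 0]],
    [0, [0, 0, 0], [0, 0, 0]]
  ]
}}

```text
t: 3.2
tool_pos: [0.6388, 0.2539, 0.0664]
tool_rot: [2.192, 2.247, 0.005]
contact_force: [6.1, 0.9, -7.9]
opening: 0.0122
grip_force: 38.9
```

Call:
{"fn": "play_rows", "kwargs": {
  "series": [
    [0, [0, 0, 0], [0, 0, 0]],
    [0, [0, 0, 0], [0, 0, 0]]
  ]
}}

```text
t: 3.45
tool_pos: [0.6388, 0.2539, 0.0664]
tool_rot: [2.192, 2.247, 0.005]
contact_force: [6.4, 0.2, -9.0]
opening: 0.0119
grip_force: 38.9
```

Call:
{"fn": "play_rows", "kwargs": {
  "series": [
    [0, [0, 0.04, 0], [0, 0, -0.84]],
    [0, [0, 0, 0], [0, 0, -0.84]],
    [0, [0, 0, 0], [0, 0, -0.84]],
    [0, [0, 0, 0], [0, 0, -0.84]],
    [0, [0, 0, 0], [0, 0, -0.84]],
    [0, [0, 0, 0], [0, 0, -0.84]],
    [0, [0, 0, 0], [0, 0, -0.84]],
    [0, [0, 0, 0], [0, 0, -0.84]]
  ]
}}

```text
t: 4.45
tool_pos: [0.6393, 0.2541, 0.0664]
tool_rot: [0.934, 2.999, 0.001]
contact_force: [1.3, 1.0, -5.7]
opening: 0.012
grip_force: 39.4
```

Call:
{"fn": "play_rows", "kwargs": {
  "series": [
    [0, [0, 0, 0], [0, 0, -0.84]],
    [0, [0, 0, 0], [0, 0, -0.84]],
    [0, [0, 0, 0], [0, 0, -0.84]],
    [0, [0, 0, 0], [0, 0, -0.84]],
    [0, [0, 0, 0], [0, 0, -0.84]],
    [0, [0, 0, 0], [0, 0, 0]]
  ]
}}

```text
t: 5.2
tool_pos: [0.6394, 0.2543, 0.0664]
tool_rot: [0.035, 3.14, 0.001]
contact_force: [2.9, 2.5, -6.9]
opening: 0.0121
grip_force: 39.2
```

Call:
{"fn": "play_rows", "kwargs": {
  "series": [
    [0.5, [0, 0, 0], [0, 0, 0]],
    [0.5, [0, 0, 0], [0, 0, 0]],
    [0.5, [0, 0, -0.6], [0, 0, 0]],
    [0.5, [0, 0, -0.8], [0, 0, 0]],
    [0.5, [0, 0, -0.8], [0, 0, 0]],
    [0.5, [0, 0, 0], [0, 0, 0]]
  ]
}}

```text
t: 5.95
tool_pos: [0.6422, 0.2549, 0.1835]
tool_rot: [0.034, 3.131, 0.004]
contact_force: [0.3, -0.0, 1.1]
opening: 0.0431
grip_force: 0.0
```

```bash
python3 - <<'E'
from h import *
obs()
p=P()
p.to(.4398,.324,.12,86.7,.7,12)
p.to(.4398,.324,.024,86.7,.7,4,'down',1)
im=snap('top');s=snap('scene')['color']
c=im['color'][130:200,130:230]
q=px(snap('scene'),[[.637,.2535,.07]])[0].astype(int)
cv2.imwrite('pics/iso.png',np.hstack([cv2.resize(c,(400,280)),cv2.resize(s[q[1]-35:q[1]+35,q[0]-50:q[0]+50],(400,280))]))
E
```

```text
t 5.95 p [0.6422 0.2549 0.1835] R [0.034 3.131 0.004] op 0.0431 F [ 0.3 -0.   1.1] q [ 0.27  0.21  1.48 -0.    1.44 -1.28]
 [[0.7,[0.34,0.11,0.1],[0.01,0.0,0.96]],[0.7,[0.35,0.06,0.1],[0.01,0.0,0.96]],[0.7,[0.36,0.01,0.1],[0.01,0.0,0.96]],[0.7,[0.36,-0.03,0.1],[0.01,0.01,0.96]],[0.7,[0.35,-0.08,0.1],[0.01,0.0,0.96]],[0.7,[0.33,-0.13,0.11],[0.01,0.01,0.96]],[0.7,[0.31,-0.17,0.1],[0.0,0.01,0.96]],[0.7,[0.29,-0.21,0.11],[0.0,0.0,0.96]],[0.7,[0.26,-0.25,0.11],[0.01,0.0,0.96]],[0.7,[0.22,-0.28,0.1],[0.0,0.01,0.96]],[0.7,[0.18,-0.3,0.11],[0.01,0.0,0.95]],[0.7,[0.14,-0.33,0.1],[0.0,0.01,0.96]]]
down [[0.7,[0.0,0.0,0.48],[0.0,0.0,0.0]],[0.7,[0.0,0.0,0.48],[0.0,0.0,0.0]],[0.7,[0.0,0.0,0.48],[0.0,0.0,0.0]],[0.7,[0.0,0.0,0.48],[0.0,0.0,0.0]],[0.7,[0,0,0],[0,0,0]]]
```

View pics/iso.png

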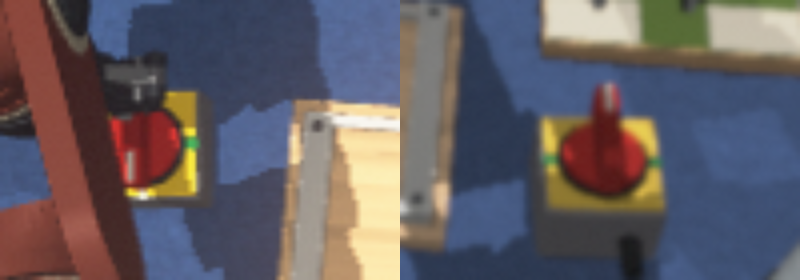

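The isolator is OFF: the bar's white mark is at the dash in both views. Now the diorama.

Call:
{"fn": "play_rows", "kwargs": {
  "series": [
    [0.7, [0.34, 0.11, 0.1], [0, 0, 0.96]],
    [0.7, [0.35, 0.06, 0.1], [0, 0, 0.96]],
    [0.7, [0.36, 0.01, 0.1], [0, 0, 0.96]],
    [0.7, [0.36, -0.03, 0.1], [0, 0, 0.96]],
    [0.7, [0.35, -0.08, 0.1], [0, 0, 0.96]],
    [0.7, [0.33, -0.13, 0.11], [0, 0, 0.96]],
    [0.7, [0.31, -0.17, 0.1], [0, 0, 0.96]],
    [0.7, [0.29, -0.21, 0.11], [0, 0, 0.96]]
  ]
}}

```text
t: 7.1
tool_pos: [0.502, 0.2997, 0.1333]
tool_rot: [-1.638, -2.678, 0.005]
contact_force: [0.8, -0.2, 0.3]
opening: 0.0599
grip_force: 0.0
```

Call:
{"fn": "play_rows", "kwargs": {
  "series": [
    [0.7, [0.26, -0.25, 0.11], [0, 0, 0.96]],
    [0.7, [0.22, -0.28, 0.1], [0, 0, 0.96]],
    [0.7, [0.18, -0.3, 0.11], [0, 0, 0.95]],
    [0.7, [0.14, -0.33, 0.1], [0, 0, 0.96]],
    [0.7, [0, 0, 0], [0, 0, 0]],
    [0.7, [0, 0, 0], [0, 0, 0]],
    [0.7, [0, 0, 0], [0, 0, 0]]
  ]
}}

```text
t: 7.98
tool_pos: [0.4369, 0.3227, 0.1147]
tool_rot: [2.284, 2.157, 0.0]
contact_force: [1.1, 0.0, -0.1]
opening: 0.0599
grip_force: 0.0
```

```bash
python3 - <<'E'
from h import *
obs()
p=P()
p.to(.4398,.324,.024,86.7,.7,4,'down',1)
E
```

```text
t 7.97 p [0.4369 0.3227 0.1147] R [2.284 2.157 0.   ] op 0.0599 F [ 1.1  0.  -0.1] q [ 0.5  -0.07  1.89 -0.    1.32  0.56]
down [[0.7,[0.01,0.01,0.45],[0.0,0.0,0.0]],[0.7,[0.01,0.02,0.45],[0.0,0.0,0.0]],[0.7,[0.0,0.01,0.46],[0.0,0.0,0.0]],[0.7,[0.01,0.02,0.45],[0.0,0.0,0.0]],[0.7,[0,0,0],[0,0,0]]]
```

Call:
{"fn": "play_rows", "kwargs": {
  "series": [
    [0.7, [0.01, 0.01, 0.45], [0, 0, 0]],
    [0.7, [0.01, 0.02, 0.45], [0, 0, 0]],
    [0.7, [0, 0.01, 0.46], [0, 0, 0]],
    [0.7, [0.01, 0.02, 0.45], [0, 0, 0]],
    [0, [0, 0, 0], [0, 0, 0]],
    [0, [0, 0, 0], [0, 0, 0]],
    [0, [0, 0, 0], [0, 0, 0]],
    [0, [0, 0, 0], [0, 0, 0]]
  ],
  "force": 80
}}

```text
t: 8.98
tool_pos: [0.4399, 0.3244, 0.0249]
tool_rot: [2.284, 2.157, 0.002]
contact_force: [0.8, -0.9, -0.1]
opening: 0.0278
grip_force: 80.9
```

Call:
{"fn": "play_rows", "kwargs": {
  "series": [
    [0, [0, 0, -0.1], [0, 0, 0]],
    [0, [0, 0, -0.5], [0, 0, 0]],
    [0, [0, 0, -0.5], [0, 0, 0]],
    [0, [0, 0, -0.1], [0, 0, 0]],
    [0, [0, 0, 0], [0, 0, 0]],
    [0, [0, 0, 0], [0, 0, 0]]
  ]
}}

```text
t: 9.72
tool_pos: [0.4383, 0.3237, 0.0825]
tool_rot: [-2.284, -2.156, 0.004]
contact_force: [0.4, -1.0, -3.9]
opening: 0.028
grip_force: 80.6
```

```bash
python3 - <<'E'
from h import *
obs()
s=snap('scene');q=px(s,[[.44,.324,.06]])[0].astype(int);t=snap('top')['color'][170:290,90:250]
cv2.imwrite('pics/dio.png',np.hstack([cv2.resize(t,(400,300)),cv2.resize(s['color'][q[1]-60:q[1]+60,q[0]-80:q[0]+80],(400,300))]))
E
```

```text
t 9.72 p [0.4383 0.3237 0.0825] R [-2.284 -2.156  0.004] op 0.028 F [ 0.4 -1.  -3.9] q [ 0.5  -0.02  1.91 -0.    1.26  0.56]
```

View pics/dio.png

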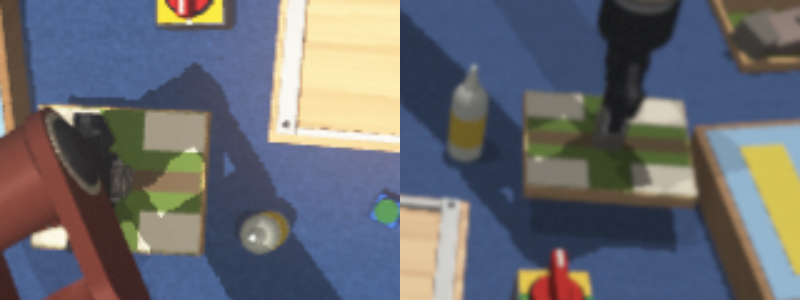

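```bash
python3 - <<'E'
from h import *
p=P()
p.to(.50,.30,.165,86.7,0,4)
p.to(.5600,.0420,.165,84.8,0,8)
p.to(.5600,.0420,.060,84.8,0,5,'down',2)
E
```

```text
[[0,[-0.1,0.31,-0.41],[0.0,0.0,0.0]],[0,[-0.1,0.31,-0.41],[-0.01,0.0,0.0]],[0,[-0.1,0.32,-0.41],[0.0,0.0,0.0]],[0,[-0.11,0.31,-0.42],[-0.01,0.01,0.0]]]
 [[0,[-0.63,0.19,0.0],[0.0,0.0,0.03]],[0,[-0.63,0.19,0.0],[0.0,0.0,0.03]],[0,[-0.63,0.19,0.0],[0.0,0.0,0.03]],[0,[-0.63,0.2,0.0],[0.0,0.0,0.03]],[0,[-0.64,0.2,0.0],[0.0,0.0,0.03]],[0,[-0.63,0.2,0.0],[0.0,0.0,0.03]],[0,[-0.63,0.2,0.0],[0.0,0.0,0.03]],[0,[-0.64,0.2,0.0],[0.0,0.0,0.03]]]
down [[0,[0.0,0.0,0.42],[0.0,0.0,0.0]],[0,[0.0,0.0,0.42],[0.0,0.0,0.0]],[0,[0.0,0.0,0.42],[0.0,0.0,0.0]],[0,[0.0,0.0,0.42],[0.0,0.0,0.0]],[0,[0.0,0.0,0.42],[0.0,0.0,0.0]],[0,[0,0,0],[0,0,0]],[0,[0,0,0],[0,0,0]]]
```

Call:
{"fn": "play_rows", "kwargs": {
  "series": [
    [0, [-0.1, 0.31, -0.41], [0, 0, 0]],
    [0, [-0.1, 0.31, -0.41], [0, 0, 0]],
    [0, [-0.1, 0.32, -0.41], [0, 0, 0]],
    [0, [-0.11, 0.31, -0.42], [0, 0, 0]]
  ]
}}

```text
t: 10.32
tool_pos: [0.503, 0.2997, 0.1698]
tool_rot: [2.284, 2.155, 0.005]
contact_force: [0.3, 0.4, -5.3]
opening: 0.0272
grip_force: 84.2
```

Call:
{"fn": "play_rows", "kwargs": {
  "series": [
    [0, [-0.63, 0.19, 0], [0, 0, 0.03]],
    [0, [-0.63, 0.19, 0], [0, 0, 0.03]],
    [0, [-0.63, 0.19, 0], [0, 0, 0.03]],
    [0, [-0.63, 0.2, 0], [0, 0, 0.03]],
    [0, [-0.64, 0.2, 0], [0, 0, 0.03]],
    [0, [-0.63, 0.2, 0], [0, 0, 0.03]],
    [0, [-0.63, 0.2, 0], [0, 0, 0.03]],
    [0, [-0.64, 0.2, 0], [0, 0, 0.03]]
  ]
}}

```text
t: 11.32
tool_pos: [0.5625, 0.04, 0.1692]
tool_rot: [2.319, 2.115, 0.004]
contact_force: [0.7, -0.1, -3.4]
opening: 0.0273
grip_force: 84.3
```

Call:
{"fn": "play_rows", "kwargs": {
  "series": [
    [0, [0, 0, 0.42], [0, 0, 0]],
    [0, [0, 0, 0.42], [0, 0, 0]],
    [0, [0, 0, 0.42], [0, 0, 0]],
    [0, [0, 0, 0.42], [0, 0, 0]],
    [0, [0, 0, 0.42], [0, 0, 0]],
    [0, [0, 0, 0], [0, 0, 0]],
    [0, [0, 0, 0], [0, 0, 0]]
  ]
}}

```text
t: 12.2
tool_pos: [0.5609, 0.0426, 0.0618]
tool_rot: [2.319, 2.119, 0.0]
contact_force: [0.4, -1.1, -3.0]
opening: 0.0277
grip_force: 84.3
```

```bash
python3 - <<'E'
from h import *
obs()
s=snap('scene');q=px(s,[[.56,.042,.04]])[0].astype(int);t=snap('top')['color'][140:260,185:345]
cv2.imwrite('pics/dio2.png',np.hstack([cv2.resize(t,(400,300)),cv2.resize(s['color'][q[1]-60:q[1]+60,q[0]-80:q[0]+80],(400,300))]))
P().to(.5600,.0420,.038,84.8,0,2,'down',2)
E
```

```text
t 12.2 p [0.5609 0.0426 0.0618] R [2.319 2.119 0.   ] op 0.0277 F [ 0.4 -1.1 -3. ] q [-0.06  0.04  1.88  0.    1.22  0.03]
down [[0,[-0.01,-0.02,0.25],[0.01,0.0,0.0]],[0,[0.0,-0.01,0.25],[0.01,0.0,0.0]],[0,[0,0,0],[0,0,0]],[0,[0,0,0],[0,0,0]]]
```

View pics/dio2.png

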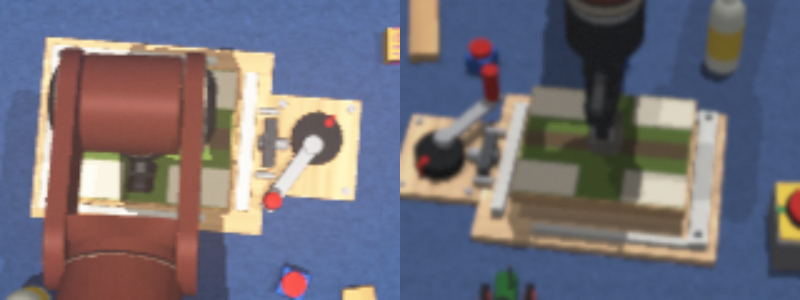

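Call:
{"fn": "play_rows", "kwargs": {
  "series": [
    [0, [-0.01, -0.01, 0.25], [0, 0, 0]],
    [0, [0, -0.01, 0.23], [0, 0, 0]],
    [0, [0, 0, 0], [0, 0, 0]],
    [0, [0, 0, 0], [0, 0, 0]]
  ]
}}

```text
t: 12.8
tool_pos: [0.5592, 0.0418, 0.037]
tool_rot: [-2.32, -2.118, 0.001]
contact_force: [-0.6, -0.2, -3.7]
opening: 0.0277
grip_force: 84.3
```

Call:
{"fn": "play_rows", "kwargs": {
  "series": [
    [0.7, [0, 0, 0], [0, 0, 0]],
    [0.7, [0, 0, 0], [0, 0, 0]],
    [0.7, [0, 0, 0], [0, 0, 0]],
    [0.7, [0, 0, -0.5], [0, 0, 0]],
    [0.7, [0, 0, -0.8], [0, 0, 0]],
    [0.7, [0, 0, -0.8], [0, 0, 0]],
    [0.7, [0, 0, 0], [0, 0, 0]],
    [0.7, [0, 0, 0], [0, 0, 0]]
  ]
}}

```text
t: 13.8
tool_pos: [0.5594, 0.0418, 0.1423]
tool_rot: [-2.32, -2.118, 0.0]
contact_force: [0.3, 0.0, -1.4]
opening: 0.0598
grip_force: 0.0
```

```bash
python3 - <<'E'
from h import *
obs()
p=P()
p.to(.4866,-.0835,.13,10,.5,10)
p.to(.4866,-.0835,.0505,10,.5,4,'down',0)
p.spin(.5453,-.1302,123.3,0,18)
E
```

```text
t 13.8 p [0.5594 0.0418 0.1423] R [-2.32  -2.118  0.   ] op 0.0598 F [ 0.3  0.  -1.4] q [-0.06 -0.05  1.83 -0.    1.36  0.03]
 [[0.5,[-0.26,-0.12,0.02],[0.0,0.0,0.93]],[0.5,[-0.28,-0.09,0.03],[0.0,0.0,0.94]],[0.5,[-0.29,-0.05,0.02],[0.0,0.0,0.93]],[0.5,[-0.29,-0.01,0.03],[0.0,0.0,0.94]],[0.5,[-0.29,0.02,0.02],[0.0,0.0,0.93]],[0.5,[-0.28,0.06,0.03],[0.0,0.0,0.94]],[0.5,[-0.27,0.1,0.02],[0.0,0.0,0.93]],[0.5,[-0.26,0.13,0.03],[0.0,0.0,0.94]],[0.5,[-0.24,0.17,0.02],[0.0,0.0,0.93]],[0.5,[-0.21,0.19,0.03],[0.0,0.0,0.94]]]
down [[0.5,[0.0,0.0,0.4],[0.0,0.0,0.0]],[0.5,[0.0,0.0,0.4],[0.0,0.0,0.0]],[0.5,[0.0,0.0,0.39],[0.0,0.0,0.0]],[0.5,[0.0,0.0,0.4],[0.0,0.0,0.0]]]
[0, [-0.13, 0.13, 0.0], [0.0, 0.0, -0.86]],[0, [-0.12, 0.12, 0.0], [0.0, 0.0, -0.85]],[0, [-0.13, 0.13, 0.0], [0.0, 0.0, -0.86]],[0, [-0.13, 0.13, 0.0], [0.0, 0.0, -0.85]],[0, [-0.13, 0.12, 0.0], [0.0, 0.0, -0.86]],[0, [-0.12, 0.13, 0.0], [0.0, 0.0, -0.86]],[0, [-0.13, 0.13, 0.0], [0.0, 0.0, -0.85]],[0, [-0.13, 0.13, 0.0], [0.0, 0.0, -0.86]],[0, [-0.13, 0.12, 0.0], [0.0, 0.0, -0.86]],[0, [-0.12, 0.13, 0.0], [0.0, 0.0, -0.85]],[0, [-0.13, 0.13, 0.0], [0.0, 0.0, -0.86]],[0, [-0.13, 0.12, 0.0], [0.0, 0.0, -0.85]],[0, [-0.12, 0.13, 0.0], [0.0, 0.0, -0.86]],[0, [-0.13, 0.13, 0.0], [0.0, 0.0, -0.86]],[0, [-0.13, 0.12, 0.0], [0.0, 0.0, -0.85]],[0, [-0.13, 0.13, 0.0], [0.0, 0.0, -0.86]],[0, [-0.12, 0.13, 0.0], [0.0, 0.0, -0.86]],[0, [-0.13, 0.12, 0.0], [0.0, 0.0, -0.85]],
```

Call:
{"fn": "play_rows", "kwargs": {
  "series": [
    [0.5, [-0.26, -0.12, 0.02], [0, 0, 0.93]],
    [0.5, [-0.28, -0.09, 0.03], [0, 0, 0.94]],
    [0.5, [-0.29, -0.05, 0.02], [0, 0, 0.93]],
    [0.5, [-0.29, -0.01, 0.03], [0, 0, 0.94]],
    [0.5, [-0.29, 0.02, 0.02], [0, 0, 0.93]],
    [0.5, [-0.28, 0.06, 0.03], [0, 0, 0.94]],
    [0.5, [-0.27, 0.1, 0.02], [0, 0, 0.93]],
    [0.5, [-0.26, 0.13, 0.03], [0, 0, 0.94]]
  ]
}}

```text
t: 14.8
tool_pos: [0.4996, -0.0585, 0.1304]
tool_rot: [-3.067, -0.672, 0.005]
contact_force: [0.1, -1.2, -0.2]
opening: 0.0425
grip_force: 0.0
```

Call:
{"fn": "play_rows", "kwargs": {
  "series": [
    [0.5, [-0.24, 0.17, 0.02], [0, 0, 0.93]],
    [0.5, [-0.21, 0.19, 0.03], [0, 0, 0.94]],
    [0.5, [0, 0, 0], [0, 0, 0]],
    [0.5, [0, 0, 0.4], [0, 0, 0]],
    [0.5, [0, 0, 0.4], [0, 0, 0]],
    [0.5, [0, 0, 0.39], [0, 0, 0]],
    [0.5, [0, 0, 0.4], [0, 0, 0]]
  ]
}}

```text
t: 15.68
tool_pos: [0.4863, -0.0826, 0.0491]
tool_rot: [-3.128, -0.278, 0.002]
contact_force: [-0.8, 0.4, -0.5]
opening: 0.0429
grip_force: 0.0
```

Call:
{"fn": "play_rows", "kwargs": {
  "series": [
    [0, [0, 0, 0], [0, 0, 0]],
    [0, [0, 0, 0], [0, 0, 0]],
    [0, [0, 0, 0], [0, 0, 0]],
    [0, [0, 0, 0], [0, 0, 0]]
  ],
  "force": 50
}}

```text
t: 16.18
tool_pos: [0.4862, -0.0831, 0.0499]
tool_rot: [-3.129, -0.274, 0.001]
contact_force: [1.7, -0.7, -10.2]
opening: 0.0156
grip_force: 48.9
```

Call:
{"fn": "play_rows", "kwargs": {
  "series": [
    [0, [-0.13, 0.13, 0], [0, 0, -0.86]],
    [0, [-0.12, 0.12, 0], [0, 0, -0.85]],
    [0, [-0.13, 0.13, 0], [0, 0, -0.86]],
    [0, [-0.13, 0.13, 0], [0, 0, -0.85]],
    [0, [-0.13, 0.12, 0], [0, 0, -0.86]],
    [0, [-0.12, 0.13, 0], [0, 0, -0.86]]
  ]
}}

```text
t: 16.92
tool_pos: [0.4702, -0.1333, 0.05]
tool_rot: [-2.831, -1.36, -0.001]
contact_force: [3.8, 0.5, -12.0]
opening: 0.0154
grip_force: 49.2
```

Call:
{"fn": "play_rows", "kwargs": {
  "series": [
    [0, [-0.13, 0.13, 0], [0, 0, -0.85]],
    [0, [-0.13, 0.13, 0], [0, 0, -0.86]],
    [0, [-0.13, 0.12, 0], [0, 0, -0.86]],
    [0, [-0.12, 0.13, 0], [0, 0, -0.85]],
    [0, [-0.13, 0.13, 0], [0, 0, -0.86]],
    [0, [-0.13, 0.12, 0], [0, 0, -0.85]]
  ]
}}

```text
t: 17.68
tool_pos: [0.4905, -0.182, 0.0499]
tool_rot: [-2.175, -2.264, -0.001]
contact_force: [1.2, 0.6, -9.1]
opening: 0.0154
grip_force: 49.4
```

Call:
{"fn": "play_rows", "kwargs": {
  "series": [
    [0, [-0.12, 0.13, 0], [0, 0, -0.86]],
    [0, [-0.13, 0.13, 0], [0, 0, -0.86]],
    [0, [-0.13, 0.12, 0], [0, 0, -0.85]],
    [0, [-0.13, 0.13, 0], [0, 0, -0.86]],
    [0, [-0.12, 0.13, 0], [0, 0, -0.86]],
    [0, [-0.13, 0.12, 0], [0, 0, -0.85]],
    [0, [0, 0, 0], [0, 0, 0]],
    [0, [0, 0, 0], [0, 0, 0]]
  ]
}}

```text
t: 18.68
tool_pos: [0.539, -0.2061, 0.0502]
tool_rot: [1.248, 2.88, -0.002]
contact_force: [5.0, -4.7, -13.4]
opening: 0.0159
grip_force: 49.1
```

```bash
python3 - <<'E'
from h import *
o=obs();v=o['tool_pos'][:2]-np.array([.5453,-.1302]);print(np.linalg.norm(v),np.degrees(np.arctan2(v[1],v[0]))%360,'want 264.8')
E
```

```text
t 18.68 p [ 0.539  -0.2061  0.0502] R [ 1.248e+00  2.880e+00 -2.000e-03] op 0.0159 F [  5.   -4.7 -13.4] q [-0.49  0.09  1.85 -0.    1.2  -1.25]
0.07617893966759996 265.27055356802737 want 264.8
```

```bash
python3 - <<'E'
from h import *
p=P();p.to(.539,-.2061,.14,133,.6,3);p.to(.42,.22,.25,2,.6,18)
E
```

```text
[[0.6,[0.0,0.0,-0.6],[0.0,0.01,0.01]],[0.6,[0.0,0.0,-0.6],[0.0,0.0,0.0]],[0.6,[0.0,0.0,-0.6],[0.0,0.01,0.01]]]
 [[0.6,[0.44,0.23,-0.12],[0.0,0.0,0.91]],[0.6,[0.46,0.17,-0.12],[0.0,0.0,0.91]],[0.6,[0.48,0.11,-0.12],[0.0,0.0,0.91]],[0.6,[0.49,0.05,-0.12],[0.0,0.0,0.91]],[0.6,[0.49,-0.02,-0.12],[0.0,0.0,0.91]],[0.6,[0.48,-0.08,-0.12],[0.0,0.0,0.91]],[0.6,[0.47,-0.14,-0.12],[0.0,0.0,0.91]],[0.6,[0.45,-0.2,-0.12],[0.0,0.0,0.91]],[0.6,[0.42,-0.25,-0.12],[0.0,0.0,0.91]],[0.6,[0.39,-0.3,-0.12],[0.0,0.0,0.91]],[0.6,[0.35,-0.35,-0.12],[0.0,0.0,0.91]],[0.6,[0.3,-0.39,-0.13],[0.0,0.0,0.91]],[0.6,[0.25,-0.43,-0.12],[0.0,0.0,0.91]],[0.6,[0.19,-0.45,-0.13],[0.0,0.0,0.91]],[0.6,[0.13,-0.47,-0.12],[0.0,0.0,0.91]],[0.6,[0.07,-0.49,-0.13],[0.0,0.0,0.91]],[0.6,[0.01,-0.49,-0.12],[0.0,0.0,0.91]],[0.6,[-0.06,-0.48,-0.13],[0.0,0.0,0.9]]]
```

Call:
{"fn": "play_rows", "kwargs": {
  "series": [
    [0.6, [0, 0, 0], [0, 0, 0]],
    [0.6, [0, 0, 0], [0, 0, 0]],
    [0.6, [0, 0, 0], [0, 0, 0]],
    [0.6, [0, 0, -0.6], [0, 0, 0]],
    [0.6, [0, 0, -0.6], [0, 0, 0]],
    [0.6, [0, 0, -0.6], [0, 0, 0]]
  ]
}}

```text
t: 19.42
tool_pos: [0.5386, -0.2052, 0.1422]
tool_rot: [1.246, 2.883, 0.0]
contact_force: [0.4, 0.1, -0.2]
opening: 0.051
grip_force: 0.0
```

Call:
{"fn": "play_rows", "kwargs": {
  "series": [
    [0.6, [0.44, 0.23, -0.12], [0, 0, 0.91]],
    [0.6, [0.46, 0.17, -0.12], [0, 0, 0.91]],
    [0.6, [0.48, 0.11, -0.12], [0, 0, 0.91]],
    [0.6, [0.49, 0.05, -0.12], [0, 0, 0.91]],
    [0.6, [0.49, -0.02, -0.12], [0, 0, 0.91]],
    [0.6, [0.48, -0.08, -0.12], [0, 0, 0.91]],
    [0.6, [0.47, -0.14, -0.12], [0, 0, 0.91]],
    [0.6, [0.45, -0.2, -0.12], [0, 0, 0.91]]
  ]
}}

```text
t: 20.42
tool_pos: [0.4841, -0.0155, 0.1895]
tool_rot: [2.495, 1.907, 0.001]
contact_force: [-0.0, 0.1, -0.2]
opening: 0.0512
grip_force: 0.0
```

Call:
{"fn": "play_rows", "kwargs": {
  "series": [
    [0.6, [0.42, -0.25, -0.12], [0, 0, 0.91]],
    [0.6, [0.39, -0.3, -0.12], [0, 0, 0.91]],
    [0.6, [0.35, -0.35, -0.12], [0, 0, 0.91]],
    [0.6, [0.3, -0.39, -0.13], [0, 0, 0.91]],
    [0.6, [0.25, -0.43, -0.12], [0, 0, 0.91]],
    [0.6, [0.19, -0.45, -0.13], [0, 0, 0.91]],
    [0.6, [0.13, -0.47, -0.12], [0, 0, 0.91]],
    [0.6, [0.07, -0.49, -0.13], [0, 0, 0.91]]
  ]
}}

```text
t: 21.42
tool_pos: [0.4307, 0.174, 0.239]
tool_rot: [-3.109, -0.452, -0.002]
contact_force: [-0.4, -0.5, 0.3]
opening: 0.0513
grip_force: 0.0
```

Call:
{"fn": "play_rows", "kwargs": {
  "series": [
    [0.6, [0.01, -0.49, -0.12], [0, 0, 0.91]],
    [0.6, [-0.06, -0.48, -0.13], [0, 0, 0.9]],
    [0.6, [0, 0, 0], [0, 0, 0]]
  ]
}}

```text
t: 21.8
tool_pos: [0.4174, 0.2211, 0.2519]
tool_rot: [-3.14, -0.069, -0.003]
contact_force: [0.0, -1.0, 0.2]
opening: 0.0512
grip_force: 0.0
```

```bash
python3 - <<'E'
from h import *
obs();c=snap('top')['color']
cv2.imwrite('pics/c.png',cv2.resize(c[145:260,195:355],None,fx=5,fy=5,interpolation=cv2.INTER_CUBIC))
cv2.imwrite('pics/d.png',cv2.resize(c[155:275,330:450],None,fx=5,fy=5,interpolation=cv2.INTER_CUBIC))
E
```

```text
t 21.8 p [0.4174 0.2211 0.2519] R [-3.14e+00 -6.90e-02 -3.00e-03] op 0.0512 F [ 0.  -1.   0.2] q [ 0.33 -0.35  1.9   0.    1.59  1.86]
```

View pics/c.png

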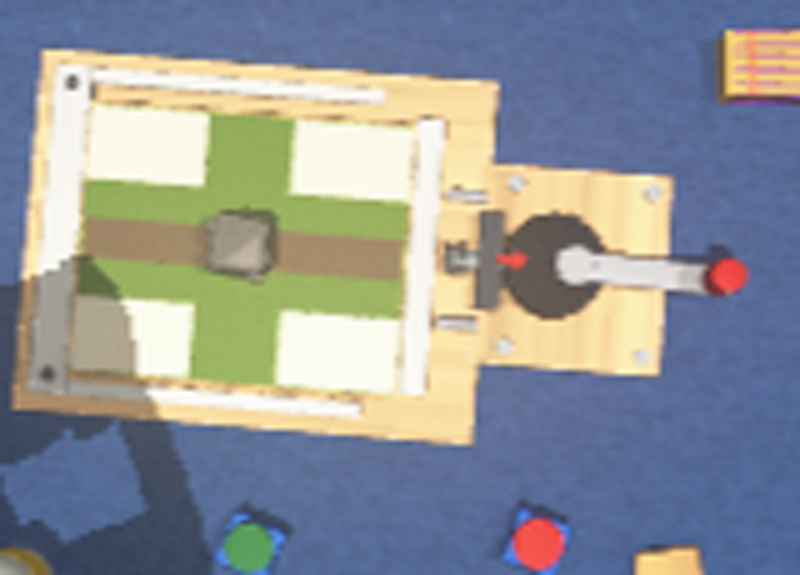

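View pics/d.png

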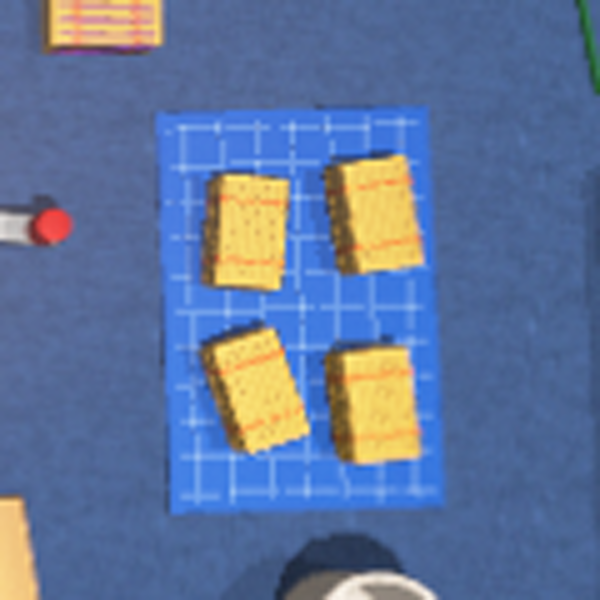

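Base flat and pressed to the fence, with the jaw hard against it. The red stripe at (512,260) points at the nose and the knob is at (727,275). The bales in the second crop are unmoved. I'll check the numbers.

```bash
python3 - <<'E'
from h import *
np.set_printoptions(precision=4,suppress=True)
im=snap('top')
C=lambda p:(np.array(p,float)+.5)/5-.5+[195,145]
D=lambda p:(np.array(p,float)+.5)/5-.5+[330,155]
ang=lambda d:np.degrees(np.arctan2(d[1],d[0]))
k=w(im,C([[727,275]]),.089)[0]-[.5453,-.1302,0];print('knob ang',ang(k)%360,np.linalg.norm(k[:2]))
r=w(im,C([[512,260]]),.034)[0]-[.5453,-.1302,0];print('red ang',ang(r),np.linalg.norm(r[:2]))
pts=[];
for q,m in [([[92,105],[210,112],[203,187],[85,180]],(52,56)),([[295,121],[414,128],[408,200],[289,194]],(52,-56)),([[280,311],[398,320],[392,390],[275,383]],(-52,-56))]:
    c=w(im,C(q),.030);print(c.mean(0),ang(c[0]-c[1]),ang(c[3]-c[2]));pts.append((c.mean(0)[:2],np.array(m)*.001))
a=np.array([p[0] for p in pts]);b=np.array([p[1] for p in pts])
H=(b-b.mean(0)).T@(a-a.mean(0));th=np.arctan2(H[0,1]-H[1,0],H[0,0]+H[1,1]);Rm=np.array([[np.cos(th),-np.sin(th)],[np.sin(th),np.cos(th)]])
t=a.mean(0)-Rm@b.mean(0);print('base',t,np.degrees(th))
for m in [(52,56),(52,-56),(-52,56),(-52,-56)]:print('patch',Rm@(np.array(m)*.001)+t)
print('rock',w(im,C([[243,240]]),.072))
for q in [[[222,173],[290,178],[281,291],[215,286]],[[336,163],[407,155],[424,265],[346,275]],[[212,344],[274,328],[309,434],[250,455]],[[339,349],[410,346],[421,459],[352,463]]]:
    p=w(im,D(q),.038);print('bale',p.mean(0)[:2],ang(p[0]-p[3]),ang(p[1]-p[2]))
E
```

```text
knob ang 262.37415929342666 0.07302399290404356
red ang 83.45458578062366 0.03405268082152442
[0.6154 0.0994 0.03  ] 85.34211700662443 85.41362738964114
[ 0.605  -0.0112  0.03  ] 85.40699580827523 85.941655447093
[ 0.5022 -0.001   0.03  ] 84.54940094467223 85.5395837214697
base [0.5588 0.0493] -5.524811491694955
patch [0.6159 0.1001]
patch [ 0.6051 -0.0114]
patch [0.5124 0.1101]
patch [ 0.5016 -0.0014]
rock [[0.5598 0.0463 0.072 ]]
bale [ 0.5328 -0.3175] -5.524646251619238 -6.638769956470528
bale [ 0.5409 -0.3855] 2.911482287923325 6.491647597733769
bale [ 0.4484 -0.3195] 17.134331918119802 16.416960910300237
bale [ 0.4397 -0.3828] 4.494715161203229 3.44651310211428
```

```bash
cat >> h.py <<'E'
def check(im=None):
    im=im or snap('top');h=cv2.cvtColor(im['color'],cv2.COLOR_BGR2HSV)
    m=cv2.inRange(h,(12,90,120),(35,255,255));m[:172]=0;m[:,:352]=0;m[262:]=0;m[:,432:]=0
    n,l,s,c=cv2.connectedComponentsWithStats(m)
    for i in range(1,n):
        if s[i,4]>60:
            r=cv2.minAreaRect(np.argwhere(l==i)[:,::-1].astype(np.float32))
            print('blob',np.round(c[i],1),s[i,4],np.round(r[2]),np.round(w(im,[c[i]],.034)[0,:2],4))
E
cat > b.py <<'E'
import sys
from h import *
# usage: b.py bx by bth px py : rows from the present pose to the bale, then on to the patch
bx,by,bt,tx,ty=map(float,sys.argv[1:6]);n=int(sys.argv[6]) if len(sys.argv)>6 else 12
p=P();p.to(bx,by,.09,bt,.58,n,'above',1);p.to(bx,by,.0075,bt,.58,4,'down');
p.to(bx,by,.14,bt,0,4,'lift');p.to(tx,ty,.14,84.7,0,13,'carry',2);
E
python3 b.py .5328 -.3172 -6.2 .6061 -.0116 14; python3 -c "
from h import *
check()"
```

```text
above [[0.58,[0.13,0.77,0.23],[0.0,0.0,0.08]],[0.58,[0.14,0.77,0.23],[0.0,0.0,0.08]],[0.58,[0.15,0.77,0.23],[0.0,0.0,0.08]],[0.58,[0.16,0.77,0.23],[0.0,0.0,0.08]],[0.58,[0.17,0.77,0.23],[0.0,0.0,0.08]],[0.58,[0.17,0.76,0.23],[0.0,0.0,0.08]],[0.58,[0.18,0.76,0.23],[0.0,0.0,0.07]],[0.58,[0.19,0.76,0.23],[0.0,0.0,0.08]],[0.58,[0.2,0.76,0.23],[0.0,0.0,0.07]],[0.58,[0.21,0.76,0.23],[0.0,0.0,0.08]],[0.58,[0.22,0.76,0.23],[0.0,0.0,0.07]],[0.58,[0.22,0.75,0.23],[0.0,0.0,0.08]],[0.58,[0.23,0.75,0.23],[0.0,0.0,0.07]],[0.58,[0.24,0.75,0.23],[0.0,0.0,0.08]],[0.58,[0,0,0],[0,0,0]]]
down [[0.58,[0.0,0.0,0.41],[0.0,0.0,0.0]],[0.58,[0.0,0.0,0.41],[0.0,0.0,0.0]],[0.58,[0.0,0.0,0.42],[0.0,0.0,0.0]],[0.58,[0.0,0.0,0.41],[0.0,0.0,0.0]]]
lift [[0,[0.0,0.0,-0.66],[0.0,0.0,0.0]],[0,[0.0,0.0,-0.66],[0.0,0.0,0.0]],[0,[0.0,0.0,-0.66],[0.0,0.0,0.0]],[0,[0.0,0.0,-0.67],[0.0,0.0,0.0]]]
carry [[0,[0.06,-0.48,0.0],[0.0,0.0,-0.87]],[0,[0.12,-0.47,0.0],[0.0,0.0,-0.87]],[0,[0.17,-0.45,0.0],[0.0,0.0,-0.87]],[0,[0.23,-0.43,0.0],[0.0,0.0,-0.88]],[0,[0.28,-0.39,0.0],[0.0,0.0,-0.87]],[0,[0.32,-0.36,0.0],[0.0,0.0,-0.88]],[0,[0.37,-0.32,0.0],[0.0,0.0,-0.87]],[0,[0.4,-0.27,0.0],[0.0,0.0,-0.88]],[0,[0.43,-0.22,0.0],[0.0,0.0,-0.87]],[0,[0.46,-0.16,0.0],[0.0,0.0,-0.88]],[0,[0.47,-0.11,0.0],[0.0,0.0,-0.87]],[0,[0.48,-0.05,0.0],[0.0,0.0,-0.88]],[0,[0.48,0.02,0.0],[0.0,0.0,-0.87]],[0,[0,0,0],[0,0,0]],[0,[0,0,0],[0,0,0]]]
blob [405.4 197.4] 294 81.0 [ 0.5413 -0.3872]
blob [379.5 200.8] 313 4.0 [ 0.5335 -0.3171]
blob [381.  232.6] 327 70.0 [ 0.4485 -0.3183]
blob [405.  235.2] 318 83.0 [ 0.4402 -0.3822]
```

Call:
{"fn": "play_rows", "kwargs": {
  "series": [
    [0.58, [0.13, 0.77, 0.23], [0, 0, 0.08]],
    [0.58, [0.14, 0.77, 0.23], [0, 0, 0.08]],
    [0.58, [0.15, 0.77, 0.23], [0, 0, 0.08]],
    [0.58, [0.16, 0.77, 0.23], [0, 0, 0.08]],
    [0.58, [0.17, 0.77, 0.23], [0, 0, 0.08]],
    [0.58, [0.17, 0.76, 0.23], [0, 0, 0.08]],
    [0.58, [0.18, 0.76, 0.23], [0, 0, 0.07]],
    [0.58, [0.19, 0.76, 0.23], [0, 0, 0.08]]
  ]
}}

```text
t: 22.95
tool_pos: [0.4822, -0.0887, 0.158]
tool_rot: [3.141, -0.076, -0.0]
contact_force: [-0.7, -0.4, 0.5]
opening: 0.0494
grip_force: 0.0
```

Call:
{"fn": "play_rows", "kwargs": {
  "series": [
    [0.58, [0.2, 0.76, 0.23], [0, 0, 0.07]],
    [0.58, [0.21, 0.76, 0.23], [0, 0, 0.08]],
    [0.58, [0.22, 0.76, 0.23], [0, 0, 0.07]],
    [0.58, [0.22, 0.75, 0.23], [0, 0, 0.08]],
    [0.58, [0.23, 0.75, 0.23], [0, 0, 0.07]],
    [0.58, [0.24, 0.75, 0.23], [0, 0, 0.08]],
    [0.58, [0, 0, 0], [0, 0, 0]],
    [0.58, [0, 0, 0], [0, 0, 0]]
  ]
}}

```text
t: 23.95
tool_pos: [0.531, -0.3173, 0.0893]
tool_rot: [-3.136, 0.174, 0.001]
contact_force: [-0.4, 0.3, 0.7]
opening: 0.0494
grip_force: 0.0
```

```bash
python3 -c "
from h import *
obs();p=P();p.to(.5328,-.3172,.0075,-6.2,.58,4)"
```

```text
t 23.95 p [ 0.531  -0.3173  0.0893] R [-3.136e+00  1.740e-01  1.000e-03] op 0.0494 F [-0.4  0.3  0.7] q [-0.66  0.14  1.73  0.    1.28  1.02]
 [[0.58,[0.01,0.0,0.41],[0.0,0.0,0.0]],[0.58,[0.01,0.0,0.41],[0.0,0.0,-0.01]],[0.58,[0.01,0.0,0.41],[0.0,0.0,0.0]],[0.58,[0.01,-0.01,0.41],[-0.01,0.01,-0.01]]]
```

Call:
{"fn": "play_rows", "kwargs": {
  "series": [
    [0.58, [0.01, 0, 0.41], [0, 0, 0]],
    [0.58, [0.01, 0, 0.41], [0, 0, 0]],
    [0.58, [0.01, 0, 0.41], [0, 0, 0]],
    [0.58, [0.01, 0, 0.41], [0, 0, 0]],
    [0, [0, 0, 0], [0, 0, 0]],
    [0, [0, 0, 0], [0, 0, 0]],
    [0, [0, 0, 0], [0, 0, 0]]
  ],
  "force": 45
}}

```text
t: 24.82
tool_pos: [0.5344, -0.3181, 0.0087]
tool_rot: [3.136, -0.173, 0.003]
contact_force: [-0.4, 0.5, 0.1]
opening: 0.0347
grip_force: 49.2
```

Call:
{"fn": "play_rows", "kwargs": {
  "series": [
    [0, [0, 0, -0.66], [0, 0, 0]],
    [0, [0, 0, -0.66], [0, 0, 0]],
    [0, [0, 0, -0.66], [0, 0, 0]],
    [0, [0, 0, -0.67], [0, 0, 0]],
    [0, [0.06, -0.48, 0], [0, 0, -0.87]],
    [0, [0.12, -0.47, 0], [0, 0, -0.87]],
    [0, [0.17, -0.45, 0], [0, 0, -0.87]],
    [0, [0.23, -0.43, 0], [0, 0, -0.88]]
  ]
}}

```text
t: 25.82
tool_pos: [0.5567, -0.2228, 0.1412]
tool_rot: [3.084, 0.594, 0.002]
contact_force: [0.6, 0.8, -0.4]
opening: 0.0344
grip_force: 49.3
```

Call:
{"fn": "play_rows", "kwargs": {
  "series": [
    [0, [0.28, -0.39, 0], [0, 0, -0.87]],
    [0, [0.32, -0.36, 0], [0, 0, -0.88]],
    [0, [0.37, -0.32, 0], [0, 0, -0.87]],
    [0, [0.4, -0.27, 0], [0, 0, -0.88]],
    [0, [0.43, -0.22, 0], [0, 0, -0.87]],
    [0, [0.46, -0.16, 0], [0, 0, -0.88]],
    [0, [0.47, -0.11, 0], [0, 0, -0.87]],
    [0, [0.48, -0.05, 0], [0, 0, -0.88]]
  ]
}}

```text
t: 26.82
tool_pos: [0.6021, -0.0346, 0.1412]
tool_rot: [2.443, 1.972, 0.002]
contact_force: [-0.1, 0.9, 0.5]
opening: 0.0347
grip_force: 49.2
```

Call:
{"fn": "play_rows", "kwargs": {
  "series": [
    [0, [0.48, 0.02, 0], [0, 0, -0.87]],
    [0, [0, 0, 0], [0, 0, 0]],
    [0, [0, 0, 0], [0, 0, 0]]
  ]
}}

```text
t: 27.2
tool_pos: [0.6078, -0.0125, 0.1406]
tool_rot: [2.325, 2.111, 0.0]
contact_force: [-0.5, 0.3, -0.9]
opening: 0.035
grip_force: 49.2
```

```bash
python3 -c "
from h import *
obs();p=P();p.to(.6061,-.0116,.060,84.7,0,3,'',1);p.to(.6061,-.0116,.0365,84.7,0,2,'',2);check()"
```

```text
t 27.2 p [ 0.6078 -0.0125  0.1406] R [2.325 2.111 0.   ] op 0.035 F [-0.5  0.3 -0.9] q [-0.14  0.06  1.72 -0.    1.36 -0.05]
 [[0,[0.01,-0.01,0.54],[0.0,0.0,-0.01]],[0,[0.0,-0.01,0.54],[0.0,0.0,-0.01]],[0,[0.01,-0.02,0.53],[0.01,0.0,-0.01]],[0,[0,0,0],[0,0,0]]]
 [[0,[0.0,0.0,0.24],[0.0,0.0,0.0]],[0,[0.0,0.0,0.23],[0.0,0.0,0.0]],[0,[0,0,0],[0,0,0]],[0,[0,0,0],[0,0,0]]]
blob [405.4 197.5] 297 81.0 [ 0.5412 -0.387 ]
blob [380.8 232.6] 334 70.0 [ 0.4486 -0.3177]
blob [404.7 235.5] 332 82.0 [ 0.4396 -0.3814]
```

Call:
{"fn": "play_rows", "kwargs": {
  "series": [
    [0, [0.02, -0.01, 0.54], [0, 0, -0.01]],
    [0, [0.01, -0.01, 0.54], [0, 0, -0.01]],
    [0, [0.02, -0.02, 0.53], [0, 0, -0.01]],
    [0, [0, 0, 0], [0, 0, 0]],
    [0, [0, 0, 0.24], [0, 0, 0]],
    [0, [0, 0, 0.21], [0, 0, 0]],
    [0, [0, 0, 0], [0, 0, 0]],
    [0, [0, 0, 0], [0, 0, 0]]
  ]
}}

```text
t: 28.25
tool_pos: [0.6062, -0.0094, 0.0375]
tool_rot: [2.32, 2.118, 0.001]
contact_force: [-0.5, -0.7, -1.4]
opening: 0.0345
grip_force: 49.3
```

```bash
python3 -c "
from h import *
obs()"
```

```text
t 28.25 p [ 0.6062 -0.0094  0.0375] R [2.320e+00 2.118e+00 1.000e-03] op 0.0345 F [-0.5 -0.7 -1.4] q [-0.14  0.17  1.79 -0.    1.18 -0.05]
```

Call:
{"fn": "play_rows", "kwargs": {
  "series": [
    [0, [-0.02, 0, 0.01], [0, 0, 0]],
    [0, [0, 0, 0], [0, 0, 0]],
    [0.55, [0, 0, 0], [0, 0, 0]],
    [0.55, [0, 0, 0], [0, 0, 0]],
    [0.58, [0, 0, -0.4], [0, 0, 0]],
    [0.58, [0, 0, -0.7], [0, 0, 0]],
    [0.58, [0, 0, -0.7], [0, 0, 0]],
    [0.58, [0, 0, 0], [0, 0, 0]]
  ]
}}

```text
t: 29.25
tool_pos: [0.6091, -0.0107, 0.1326]
tool_rot: [2.314, 2.113, 0.01]
contact_force: [-0.6, 0.0, 0.9]
opening: 0.0496
grip_force: 0.0
```

```bash
python3 b.py .541 -.3857 4.7 .6165 .1 13; python3 -c "
from h import *
obs();check()"
```

```text
above [[0.58,[-0.58,-0.05,0.07],[0.0,0.0,0.77]],[0.58,[-0.59,0.01,0.06],[0.0,0.0,0.77]],[0.58,[-0.58,0.07,0.07],[0.0,0.0,0.77]],[0.58,[-0.57,0.14,0.06],[0.0,-0.01,0.77]],[0.58,[-0.55,0.2,0.07],[0.01,-0.01,0.77]],[0.58,[-0.53,0.25,0.07],[0.01,0.0,0.77]],[0.58,[-0.5,0.31,0.07],[0.0,0.0,0.77]],[0.58,[-0.46,0.36,0.06],[0.01,-0.01,0.77]],[0.58,[-0.42,0.41,0.07],[0.0,0.0,0.77]],[0.58,[-0.38,0.45,0.06],[0.01,-0.01,0.77]],[0.58,[-0.32,0.49,0.07],[0.0,0.0,0.77]],[0.58,[-0.27,0.52,0.06],[0.01,-0.01,0.77]],[0.58,[-0.22,0.55,0.07],[0.0,0.0,0.77]],[0.58,[0,0,0],[0,0,0]]]
down [[0.58,[0.0,0.0,0.41],[0.0,0.0,0.0]],[0.58,[0.0,0.0,0.41],[0.0,0.0,0.0]],[0.58,[0.0,0.0,0.41],[0.0,0.0,0.0]],[0.58,[0.0,0.0,0.42],[0.0,0.0,0.0]]]
lift [[0,[0.0,0.0,-0.66],[0.0,0.0,0.0]],[0,[0.0,0.0,-0.66],[0.0,0.0,0.0]],[0,[0.0,0.0,-0.67],[0.0,0.0,0.0]],[0,[0.0,0.0,-0.66],[0.0,0.0,0.0]]]
carry [[0,[0.18,-0.74,0.0],[0.0,0.0,-0.77]],[0,[0.26,-0.71,0.0],[0.0,0.0,-0.77]],[0,[0.33,-0.68,0.0],[0.0,0.0,-0.77]],[0,[0.4,-0.64,0.0],[0.0,0.0,-0.77]],[0,[0.47,-0.59,0.0],[0.0,0.0,-0.77]],[0,[0.53,-0.54,0.0],[0.0,0.0,-0.77]],[0,[0.58,-0.48,0.0],[0.0,0.0,-0.77]],[0,[0.63,-0.42,0.0],[0.0,0.0,-0.77]],[0,[0.67,-0.35,0.0],[0.0,0.0,-0.77]],[0,[0.71,-0.27,0.0],[0.0,0.0,-0.77]],[0,[0.73,-0.19,0.0],[0.0,0.0,-0.77]],[0,[0.75,-0.12,0.0],[0.0,0.0,-0.76]],[0,[0.76,-0.03,-0.01],[0.0,0.0,-0.77]],[0,[0,0,0],[0,0,0]],[0,[0,0,0],[0,0,0]]]
t 29.25 p [ 0.6091 -0.0107  0.1326] R [2.314 2.113 0.01 ] op 0.0496 F [-0.6  0.   0.9] q [-0.14  0.07  1.73  0.    1.34 -0.05]
blob [405.3 197.5] 300 82.0 [ 0.541  -0.3868]
blob [380.8 232.6] 333 70.0 [ 0.4486 -0.3178]
blob [404.7 235.5] 333 82.0 [ 0.4396 -0.3813]
```

Call:
{"fn": "play_rows", "kwargs": {
  "series": [
    [0.58, [-0.58, -0.05, 0.07], [0, 0, 0.77]],
    [0.58, [-0.59, 0.01, 0.06], [0, 0, 0.77]],
    [0.58, [-0.58, 0.07, 0.07], [0, 0, 0.77]],
    [0.58, [-0.57, 0.14, 0.06], [0, 0, 0.77]],
    [0.58, [-0.55, 0.2, 0.07], [0, 0, 0.77]],
    [0.58, [-0.53, 0.25, 0.07], [0, 0, 0.77]],
    [0.58, [-0.5, 0.31, 0.07], [0, 0, 0.77]],
    [0.58, [-0.46, 0.36, 0.06], [0, 0, 0.77]]
  ]
}}

```text
t: 30.3
tool_pos: [0.5628, -0.2413, 0.0984]
tool_rot: [-2.992, -0.952, 0.003]
contact_force: [0.3, 0.3, -0.3]
opening: 0.0496
grip_force: 0.0
```

Call:
{"fn": "play_rows", "kwargs": {
  "series": [
    [0.58, [-0.42, 0.41, 0.07], [0, 0, 0.77]],
    [0.58, [-0.38, 0.45, 0.06], [0, 0, 0.77]],
    [0.58, [-0.32, 0.49, 0.07], [0, 0, 0.77]],
    [0.58, [-0.27, 0.52, 0.06], [0, 0, 0.77]],
    [0.58, [-0.22, 0.55, 0.07], [0, 0, 0.77]],
    [0.58, [0, 0, 0], [0, 0, 0]],
    [0.58, [0, 0, 0], [0, 0, 0]],
    [0.58, [0, 0, 0], [0, 0, 0]]
  ]
}}

```text
t: 31.3
tool_pos: [0.5374, -0.3843, 0.0833]
tool_rot: [-3.138, -0.132, 0.001]
contact_force: [1.2, -0.2, -0.2]
opening: 0.0494
grip_force: 0.0
```

```bash
python3 -c "
from h import *
obs();p=P();p.to(.541,-.3857,.0075,4.7,.58,4)
p.to(.541,-.3857,.14,4.7,0,4,'lift');p.to(.6165,.1,.14,84.7,0,13,'carry',2)"
```

```text
t 31.3 p [ 0.5374 -0.3843  0.0833] R [-3.138e+00 -1.320e-01  1.000e-03] op 0.0494 F [ 1.2 -0.2 -0.2] q [-0.73  0.24  1.63  0.    1.28  0.75]
 [[0.58,[0.02,0.01,0.38],[0.0,0.0,0.0]],[0.58,[0.02,0.01,0.38],[0.0,0.0,0.0]],[0.58,[0.01,0.01,0.38],[0.0,0.0,0.01]],[0.58,[0.02,0.0,0.38],[0.0,0.0,0.0]]]
lift [[0,[0.0,0.0,-0.66],[0.0,0.0,0.0]],[0,[0.0,0.0,-0.66],[0.0,0.0,0.0]],[0,[0.0,0.0,-0.67],[0.0,0.0,0.0]],[0,[0.0,0.0,-0.66],[0.0,0.0,0.0]]]
carry [[0,[0.18,-0.73,0.0],[0.0,0.0,-0.77]],[0,[0.25,-0.71,0.0],[0.0,0.0,-0.77]],[0,[0.33,-0.68,0.0],[0.0,0.0,-0.77]],[0,[0.4,-0.64,0.0],[0.0,0.0,-0.77]],[0,[0.47,-0.59,0.0],[0.0,0.0,-0.77]],[0,[0.53,-0.54,0.0],[0.0,0.0,-0.77]],[0,[0.58,-0.48,0.0],[0.0,0.0,-0.77]],[0,[0.63,-0.42,0.0],[0.0,0.0,-0.77]],[0,[0.67,-0.35,0.0],[0.0,0.0,-0.77]],[0,[0.71,-0.27,0.0],[0.0,0.0,-0.77]],[0,[0.73,-0.19,0.0],[0.0,0.0,-0.77]],[0,[0.75,-0.11,0.0],[0.0,0.0,-0.76]],[0,[0.76,-0.04,0.0],[0.0,0.0,-0.77]],[0,[0,0,0],[0,0,0]],[0,[0,0,0],[0,0,0]]]
```

Call:
{"fn": "play_rows", "kwargs": {
  "series": [
    [0.58, [0.02, 0.01, 0.38], [0, 0, 0]],
    [0.58, [0.02, 0.01, 0.38], [0, 0, 0]],
    [0.58, [0.01, 0.01, 0.38], [0, 0, 0]],
    [0.58, [0.02, 0, 0.38], [0, 0, 0]],
    [0, [0, 0, 0], [0, 0, 0]],
    [0, [0, 0, 0], [0, 0, 0]],
    [0, [0, 0, 0], [0, 0, 0]]
  ]
}}

```text
t: 32.17
tool_pos: [0.5416, -0.3873, 0.0088]
tool_rot: [3.138, 0.129, 0.002]
contact_force: [0.5, 0.4, 1.0]
opening: 0.0344
grip_force: 49.2
```

Call:
{"fn": "play_rows", "kwargs": {
  "series": [
    [0, [0, 0, -0.66], [0, 0, 0]],
    [0, [0, 0, -0.66], [0, 0, 0]],
    [0, [0, 0, -0.67], [0, 0, 0]],
    [0, [0, 0, -0.66], [0, 0, 0]],
    [0, [0.18, -0.73, 0], [0, 0, -0.77]],
    [0, [0.25, -0.71, 0], [0, 0, -0.77]],
    [0, [0.33, -0.68, 0], [0, 0, -0.77]],
    [0, [0.4, -0.64, 0], [0, 0, -0.77]]
  ]
}}

```text
t: 33.17
tool_pos: [0.5645, -0.2367, 0.1413]
tool_rot: [3.036, 0.801, 0.002]
contact_force: [0.1, -0.1, -0.7]
opening: 0.0348
grip_force: 49.3
```

Call:
{"fn": "play_rows", "kwargs": {
  "series": [
    [0, [0.47, -0.59, 0], [0, 0, -0.77]],
    [0, [0.53, -0.54, 0], [0, 0, -0.77]],
    [0, [0.58, -0.48, 0], [0, 0, -0.77]],
    [0, [0.63, -0.42, 0], [0, 0, -0.77]],
    [0, [0.67, -0.35, 0], [0, 0, -0.77]],
    [0, [0.71, -0.27, 0], [0, 0, -0.77]],
    [0, [0.73, -0.19, 0], [0, 0, -0.77]],
    [0, [0.75, -0.11, 0], [0, 0, -0.76]]
  ]
}}

```text
t: 34.17
tool_pos: [0.6113, 0.0624, 0.1413]
tool_rot: [2.427, 1.992, 0.002]
contact_force: [-0.2, -0.6, -0.0]
opening: 0.0346
grip_force: 49.3
```

Call:
{"fn": "play_rows", "kwargs": {
  "series": [
    [0, [0.76, -0.04, 0], [0, 0, -0.77]],
    [0, [0, 0, 0], [0, 0, 0]],
    [0, [0, 0, 0], [0, 0, 0]],
    [0, [0, 0, 0], [0, 0, 0]]
  ]
}}

```text
t: 34.67
tool_pos: [0.6164, 0.0977, 0.1404]
tool_rot: [2.323, 2.114, 0.0]
contact_force: [-0.2, -0.1, -0.5]
opening: 0.0349
grip_force: 49.3
```

```bash
python3 -c "
from h import *
obs();p=P();p.to(.6165,.1,.060,84.7,0,3,'',1);p.to(.6165,.1,.0365,84.7,0,2,'',2);check()"
```

```text
t 34.67 p [0.6164 0.0977 0.1404] R [2.323 2.114 0.   ] op 0.0349 F [-0.2 -0.1 -0.5] q [ 0.04  0.1   1.68 -0.    1.36  0.13]
 [[0,[0.02,0.0,0.54],[0.0,0.0,0.0]],[0,[0.01,0.0,0.53],[0.0,0.0,-0.01]],[0,[0.02,0.0,0.54],[0.0,0.0,0.0]],[0,[0,0,0],[0,0,0]]]
 [[0,[0.0,0.0,0.23],[0.0,0.0,0.0]],[0,[0.0,0.0,0.24],[0.0,0.0,0.0]],[0,[0,0,0],[0,0,0]],[0,[0,0,0],[0,0,0]]]
blob [380.8 232.6] 334 70.0 [ 0.4486 -0.3177]
blob [404.7 235.4] 328 83.0 [ 0.4398 -0.3814]
```

Call:
{"fn": "play_rows", "kwargs": {
  "series": [
    [0, [0.02, 0, 0.54], [0, 0, 0]],
    [0, [0.01, 0, 0.53], [0, 0, 0]],
    [0, [0.02, 0, 0.54], [0, 0, 0]],
    [0, [0, 0, 0], [0, 0, 0]],
    [0, [0, 0, 0.23], [0, 0, 0]],
    [0, [0, 0, 0.25], [0, 0, 0]],
    [0, [0, 0, 0], [0, 0, 0]],
    [0, [0, 0, 0], [0, 0, 0]]
  ]
}}

```text
t: 35.72
tool_pos: [0.6168, 0.1013, 0.0359]
tool_rot: [2.321, 2.117, 0.001]
contact_force: [-0.2, -0.1, 0.4]
opening: 0.0346
grip_force: 49.3
```

Call:
{"fn": "play_rows", "kwargs": {
  "series": [
    [0.55, [0, 0, 0], [0, 0, 0]],
    [0.55, [0, 0, 0], [0, 0, 0]],
    [0.58, [0, 0, -0.4], [0, 0, 0]],
    [0.58, [0, 0, -0.8], [0, 0, 0]],
    [0.58, [0, 0, -0.8], [0, 0, 0]],
    [0.58, [0, 0, 0], [0, 0, 0]],
    [0.58, [0, 0, 0], [0, 0, 0]],
    [0.58, [0, 0, 0], [0, 0, 0]]
  ]
}}

```text
t: 36.72
tool_pos: [0.6155, 0.1012, 0.1342]
tool_rot: [-2.32, -2.116, 0.003]
contact_force: [-0.2, 0.3, -0.2]
opening: 0.0499
grip_force: 0.0
```

```bash
python3 -c "
from h import *
obs();p=P();p.to(.4487,-.3190,.10,17,.56,14,'above',2);check()"
```

```text
t 36.73 p [0.6155 0.1012 0.1342] R [-2.32  -2.116  0.003] op 0.0499 F [-0.2  0.3 -0.2] q [ 0.04  0.11  1.68 -0.    1.36  0.14]
above [[0.56,[-0.62,-0.18,0.05],[0.0,0.0,0.6]],[0.56,[-0.63,-0.13,0.05],[0.0,0.0,0.6]],[0.56,[-0.64,-0.08,0.05],[0.0,0.0,0.61]],[0.56,[-0.65,-0.02,0.05],[0.0,0.0,0.6]],[0.56,[-0.64,0.03,0.05],[0.0,0.0,0.61]],[0.56,[-0.64,0.09,0.05],[0.0,0.0,0.6]],[0.56,[-0.63,0.14,0.05],[0.0,0.0,0.61]],[0.56,[-0.62,0.19,0.05],[0.0,0.0,0.6]],[0.56,[-0.6,0.25,0.05],[0.0,0.0,0.61]],[0.56,[-0.57,0.3,0.05],[0.0,0.0,0.6]],[0.56,[-0.55,0.34,0.05],[0.0,0.0,0.61]],[0.56,[-0.52,0.39,0.05],[0.0,0.01,0.6]],[0.56,[-0.48,0.43,0.05],[0.0,0.0,0.61]],[0.56,[-0.44,0.46,0.04],[-0.01,0.01,0.6]],[0.56,[0,0,0],[0,0,0]],[0.56,[0,0,0],[0,0,0]]]
blob [380.9 232.6] 331 70.0 [ 0.4486 -0.3179]
blob [404.8 235.4] 328 82.0 [ 0.4398 -0.3816]
```

Call:
{"fn": "play_rows", "kwargs": {
  "series": [
    [0.56, [-0.62, -0.18, 0.05], [0, 0, 0.6]],
    [0.56, [-0.63, -0.13, 0.05], [0, 0, 0.6]],
    [0.56, [-0.64, -0.08, 0.05], [0, 0, 0.61]],
    [0.56, [-0.65, -0.02, 0.05], [0, 0, 0.6]],
    [0.56, [-0.64, 0.03, 0.05], [0, 0, 0.61]],
    [0.56, [-0.64, 0.09, 0.05], [0, 0, 0.6]],
    [0.56, [-0.63, 0.14, 0.05], [0, 0, 0.61]],
    [0.56, [-0.62, 0.19, 0.05], [0, 0, 0.6]]
  ]
}}

```text
t: 37.78
tool_pos: [0.5198, -0.1393, 0.1144]
tool_rot: [-2.891, -1.225, 0.002]
contact_force: [-0.1, -0.9, 0.0]
opening: 0.048
grip_force: 0.0
```

Call:
{"fn": "play_rows", "kwargs": {
  "series": [
    [0.56, [-0.6, 0.25, 0.05], [0, 0, 0.61]],
    [0.56, [-0.57, 0.3, 0.05], [0, 0, 0.6]],
    [0.56, [-0.55, 0.34, 0.05], [0, 0, 0.61]],
    [0.56, [-0.52, 0.39, 0.05], [0, 0, 0.6]],
    [0.56, [-0.48, 0.43, 0.05], [0, 0, 0.61]],
    [0.56, [-0.44, 0.46, 0.04], [0, 0, 0.6]],
    [0.56, [0, 0, 0], [0, 0, 0]],
    [0.56, [0, 0, 0], [0, 0, 0]]
  ]
}}

```text
t: 38.78
tool_pos: [0.4497, -0.318, 0.1003]
tool_rot: [-3.105, -0.466, 0.001]
contact_force: [0.2, 0.3, -0.1]
opening: 0.0476
grip_force: 0.0
```

```bash
python3 -c "
from h import *
obs();p=P();p.to(.4487,-.3190,.0075,17,.56,4)
p.to(.4487,-.3190,.14,17,0,4,'lift');p.to(.5025,-.002,.14,84.7,0,10,'carry',3)"
```

```text
t 38.77 p [ 0.4497 -0.318   0.1003] R [-3.105e+00 -4.660e-01  1.000e-03] op 0.0476 F [ 0.2  0.3 -0.1] q [-0.75 -0.03  1.88  0.    1.29  0.52]
 [[0.56,[-0.01,0.0,0.46],[0.0,0.0,0.0]],[0.56,[0.0,0.01,0.47],[0.0,0.0,0.0]],[0.56,[-0.01,0.0,0.46],[-0.01,0.0,0.0]],[0.56,[0.0,0.01,0.47],[0.0,0.0,0.01]]]
lift [[0,[0.0,0.0,-0.66],[0.0,0.0,0.0]],[0,[0.0,0.0,-0.66],[0.0,0.0,0.0]],[0,[0.0,0.0,-0.67],[0.0,0.0,0.0]],[0,[0.0,0.0,-0.66],[0.0,0.0,0.0]]]
carry [[0,[0.29,-0.58,0.0],[0.0,0.0,-0.85]],[0,[0.35,-0.54,0.0],[0.0,0.0,-0.85]],[0,[0.41,-0.49,0.0],[0.0,0.0,-0.85]],[0,[0.47,-0.44,0.0],[0.0,0.0,-0.84]],[0,[0.52,-0.38,0.0],[0.0,0.0,-0.85]],[0,[0.56,-0.32,0.0],[0.0,0.0,-0.84]],[0,[0.59,-0.25,0.0],[0.0,0.0,-0.85]],[0,[0.62,-0.17,0.0],[0.0,0.0,-0.84]],[0,[0.63,-0.1,0.0],[0.0,0.0,-0.85]],[0,[0.65,-0.03,0.0],[0.0,0.0,-0.84]],[0,[0,0,0],[0,0,0]],[0,[0,0,0],[0,0,0]],[0,[0,0,0],[0,0,0]]]
```

Call:
{"fn": "play_rows", "kwargs": {
  "series": [
    [0.56, [-0.01, 0, 0.46], [0, 0, 0]],
    [0.56, [0, 0.01, 0.47], [0, 0, 0]],
    [0.56, [-0.01, 0, 0.46], [0, 0, 0]],
    [0.56, [0, 0.01, 0.47], [0, 0, 0]],
    [0, [0, 0, 0], [0, 0, 0]],
    [0, [0, 0, 0], [0, 0, 0]],
    [0, [0, 0, 0], [0, 0, 0]]
  ]
}}

```text
t: 39.65
tool_pos: [0.4501, -0.3204, 0.0095]
tool_rot: [3.105, 0.466, 0.002]
contact_force: [-0.6, 0.6, -0.8]
opening: 0.0345
grip_force: 47.9
```

Call:
{"fn": "play_rows", "kwargs": {
  "series": [
    [0, [0, 0, -0.66], [0, 0, 0]],
    [0, [0, 0, -0.66], [0, 0, 0]],
    [0, [0, 0, -0.67], [0, 0, 0]],
    [0, [0, 0, -0.66], [0, 0, 0]],
    [0, [0.29, -0.58, 0], [0, 0, -0.85]],
    [0, [0.35, -0.54, 0], [0, 0, -0.85]],
    [0, [0.41, -0.49, 0], [0, 0, -0.85]],
    [0, [0.47, -0.44, 0], [0, 0, -0.84]]
  ]
}}

```text
t: 40.65
tool_pos: [0.4706, -0.1921, 0.1418]
tool_rot: [2.907, 1.186, 0.002]
contact_force: [0.0, -0.3, 0.6]
opening: 0.0346
grip_force: 47.9
```

Call:
{"fn": "play_rows", "kwargs": {
  "series": [
    [0, [0.52, -0.38, 0], [0, 0, -0.85]],
    [0, [0.56, -0.32, 0], [0, 0, -0.84]],
    [0, [0.59, -0.25, 0], [0, 0, -0.85]],
    [0, [0.62, -0.17, 0], [0, 0, -0.84]],
    [0, [0.63, -0.1, 0], [0, 0, -0.85]],
    [0, [0.65, -0.03, 0], [0, 0, -0.84]],
    [0, [0, 0, 0], [0, 0, 0]],
    [0, [0, 0, 0], [0, 0, 0]]
  ]
}}

```text
t: 41.65
tool_pos: [0.5025, -0.0029, 0.1412]
tool_rot: [2.321, 2.115, 0.0]
contact_force: [-1.0, -0.7, -0.5]
opening: 0.0346
grip_force: 47.9
```

Call:
{"fn": "play_rows", "kwargs": {
  "series": [
    [0, [0, 0, 0], [0, 0, 0]],
    [0, [0, 0, 0], [0, 0, 0]]
  ]
}}

```text
t: 41.9
tool_pos: [0.5023, -0.0033, 0.1407]
tool_rot: [2.323, 2.115, -0.0]
contact_force: [0.5, -0.6, -1.0]
opening: 0.0346
grip_force: 47.9
```

```bash
python3 -c "
from h import *
obs();p=P();p.to(.5025,-.002,.060,84.7,0,3,'',1);p.to(.5025,-.002,.0365,84.7,0,2,'',2);check()"
```

```text
t 41.9 p [ 0.5023 -0.0033  0.1407] R [ 2.323  2.115 -0.   ] op 0.0346 F [ 0.5 -0.6 -1. ] q [-0.15 -0.2   1.96 -0.    1.37 -0.06]
 [[0,[0.01,0.0,0.54],[0.0,0.0,0.0]],[0,[0.01,0.0,0.54],[0.0,0.0,0.0]],[0,[0.01,0.0,0.53],[0.0,0.0,-0.01]],[0,[0,0,0],[0,0,0]]]
 [[0,[0.0,0.0,0.24],[0.0,0.0,0.0]],[0,[0.0,0.0,0.23],[0.0,0.0,0.0]],[0,[0,0,0],[0,0,0]],[0,[0,0,0],[0,0,0]]]
blob [404.7 235.4] 330 82.0 [ 0.4397 -0.3814]
```

Call:
{"fn": "play_rows", "kwargs": {
  "series": [
    [0, [0.02, 0, 0.54], [0, 0, 0]],
    [0, [0.02, 0, 0.54], [0, 0, 0]],
    [0, [0.01, 0, 0.53], [0, 0, 0]],
    [0, [0, 0, 0], [0, 0, 0]],
    [0, [0, 0, 0.24], [0, 0, 0]],
    [0, [0, 0, 0.21], [0, 0, 0]],
    [0, [0, 0, 0], [0, 0, 0]],
    [0, [0, 0, 0], [0, 0, 0]]
  ]
}}

```text
t: 42.95
tool_pos: [0.5029, -0.0001, 0.038]
tool_rot: [2.321, 2.116, 0.001]
contact_force: [0.0, 0.2, 0.5]
opening: 0.0348
grip_force: 47.9
```

Call:
{"fn": "play_rows", "kwargs": {
  "series": [
    [0.55, [0, 0, 0], [0, 0, 0]],
    [0.55, [0, 0, 0], [0, 0, 0]],
    [0.58, [0, 0, -0.4], [0, 0, 0]],
    [0.58, [0, 0, -0.8], [0, 0, 0]],
    [0.58, [0, 0, -0.8], [0, 0, 0]],
    [0.58, [0, 0, 0], [0, 0, 0]],
    [0.58, [0, 0, 0], [0, 0, 0]],
    [0.58, [0, 0, 0], [0, 0, 0]]
  ]
}}

```text
t: 43.95
tool_pos: [0.5014, 0.0001, 0.1358]
tool_rot: [-2.32, -2.115, 0.003]
contact_force: [-0.1, 0.3, -0.1]
opening: 0.0496
grip_force: 0.0
```

```bash
python3 -c "
from h import *
obs();p=P();p.to(.4397,-.3826,.10,3.8,.58,12,'above',2);check()"
```

```text
t 43.95 p [5.014e-01 1.000e-04 1.358e-01] R [-2.32  -2.115  0.003] op 0.0496 F [-0.1  0.3 -0.1] q [-0.15 -0.19  1.97 -0.    1.37 -0.06]
above [[0.58,[-0.64,-0.04,0.06],[0.0,0.0,0.84]],[0.58,[-0.65,0.03,0.06],[0.0,0.0,0.84]],[0.58,[-0.64,0.11,0.06],[0.0,0.0,0.84]],[0.58,[-0.62,0.18,0.06],[0.0,0.0,0.84]],[0.58,[-0.59,0.25,0.06],[0.0,0.0,0.84]],[0.58,[-0.56,0.32,0.06],[0.0,0.0,0.84]],[0.58,[-0.52,0.38,0.06],[0.0,0.0,0.85]],[0.58,[-0.47,0.44,0.06],[0.0,0.0,0.84]],[0.58,[-0.42,0.5,0.06],[0.0,0.01,0.85]],[0.58,[-0.35,0.54,0.06],[0.0,0.0,0.84]],[0.58,[-0.29,0.58,0.06],[-0.01,0.01,0.85]],[0.58,[-0.22,0.61,0.05],[0.0,0.0,0.84]],[0.58,[0,0,0],[0,0,0]],[0.58,[0,0,0],[0,0,0]]]
blob [404.8 235.4] 327 83.0 [ 0.4399 -0.3815]
```

Call:
{"fn": "play_rows", "kwargs": {
  "series": [
    [0.58, [-0.64, -0.04, 0.06], [0, 0, 0.84]],
    [0.58, [-0.65, 0.03, 0.06], [0, 0, 0.84]],
    [0.58, [-0.64, 0.11, 0.06], [0, 0, 0.84]],
    [0.58, [-0.62, 0.18, 0.06], [0, 0, 0.84]],
    [0.58, [-0.59, 0.25, 0.06], [0, 0, 0.84]],
    [0.58, [-0.56, 0.32, 0.06], [0, 0, 0.84]],
    [0.58, [-0.52, 0.38, 0.06], [0, 0, 0.85]],
    [0.58, [-0.47, 0.44, 0.06], [0, 0, 0.84]]
  ]
}}

```text
t: 45.0
tool_pos: [0.4605, -0.2554, 0.1122]
tool_rot: [-3.028, -0.83, 0.002]
contact_force: [1.2, 0.5, -0.3]
opening: 0.0501
grip_force: 0.0
```

Call:
{"fn": "play_rows", "kwargs": {
  "series": [
    [0.58, [-0.42, 0.5, 0.06], [0, 0, 0.85]],
    [0.58, [-0.35, 0.54, 0.06], [0, 0, 0.84]],
    [0.58, [-0.29, 0.58, 0.06], [0, 0, 0.85]],
    [0.58, [-0.22, 0.61, 0.05], [0, 0, 0.84]],
    [0.58, [0, 0, 0], [0, 0, 0]],
    [0.58, [0, 0, 0], [0, 0, 0]],
    [0.58, [0, 0, 0], [0, 0, 0]]
  ]
}}

```text
t: 45.88
tool_pos: [0.4409, -0.3817, 0.1017]
tool_rot: [-3.139, -0.108, 0.001]
contact_force: [0.3, 0.5, 1.2]
opening: 0.0496
grip_force: 0.0
```

```bash
python3 -c "
from h import *
obs();p=P();p.to(.4397,-.3826,.0075,3.8,.58,4)
p.to(.4397,-.3826,.14,3.8,0,4,'lift');p.to(.5129,.1096,.14,84.7,0,14,'carry',3)"
```

```text
t 45.88 p [ 0.4409 -0.3817  0.1017] R [-3.139e+00 -1.080e-01  1.000e-03] op 0.0496 F [0.3 0.5 1.2] q [-0.84  0.04  1.81  0.    1.29  0.66]
 [[0.58,[-0.01,0.0,0.47],[0.0,0.0,0.0]],[0.58,[0.0,0.01,0.47],[0.0,0.0,0.01]],[0.58,[-0.01,0.0,0.47],[0.0,0.0,0.0]],[0.58,[0.0,0.01,0.47],[-0.01,0.0,0.01]]]
lift [[0,[0.0,0.0,-0.66],[0.0,0.0,0.0]],[0,[0.0,0.0,-0.66],[0.0,0.0,0.0]],[0,[0.0,0.0,-0.66],[0.0,0.0,0.0]],[0,[-0.01,0.0,-0.67],[0.0,0.0,0.0]]]
carry [[0,[0.15,-0.69,0.0],[0.0,0.0,-0.72]],[0,[0.22,-0.68,0.0],[0.0,0.0,-0.72]],[0,[0.29,-0.65,0.0],[0.0,0.0,-0.72]],[0,[0.35,-0.62,0.0],[0.0,0.0,-0.72]],[0,[0.41,-0.58,0.0],[0.0,0.0,-0.72]],[0,[0.47,-0.54,0.0],[0.0,0.0,-0.72]],[0,[0.52,-0.49,0.0],[0.0,0.0,-0.72]],[0,[0.56,-0.43,0.0],[0.0,0.0,-0.73]],[0,[0.61,-0.37,0.0],[0.0,0.0,-0.72]],[0,[0.64,-0.31,0.0],[0.0,0.0,-0.73]],[0,[0.67,-0.24,0.0],[0.0,0.0,-0.72]],[0,[0.69,-0.18,0.0],[0.0,0.0,-0.73]],[0,[0.7,-0.1,0.0],[0.0,0.0,-0.72]],[0,[0.71,-0.04,0.0],[0.0,0.0,-0.73]],[0,[0,0,0],[0,0,0]],[0,[0,0,0],[0,0,0]],[0,[0,0,0],[0,0,0]]]
```

Call:
{"fn": "play_rows", "kwargs": {
  "series": [
    [0.58, [-0.01, 0, 0.47], [0, 0, 0]],
    [0.58, [0, 0.01, 0.47], [0, 0, 0]],
    [0.58, [-0.01, 0, 0.47], [0, 0, 0]],
    [0.58, [0, 0.01, 0.47], [0, 0, 0]],
    [0, [0, 0, 0], [0, 0, 0]],
    [0, [0, 0, 0], [0, 0, 0]],
    [0, [0, 0, 0], [0, 0, 0]]
  ]
}}

```text
t: 46.75
tool_pos: [0.4407, -0.3845, 0.0096]
tool_rot: [3.138, 0.106, 0.002]
contact_force: [-0.4, -0.3, -0.2]
opening: 0.0344
grip_force: 48.4
```

Call:
{"fn": "play_rows", "kwargs": {
  "series": [
    [0, [0, 0, -0.66], [0, 0, 0]],
    [0, [0, 0, -0.66], [0, 0, 0]],
    [0, [0, 0, -0.66], [0, 0, 0]],
    [0, [0, 0, -0.67], [0, 0, 0]],
    [0, [0.15, -0.69, 0], [0, 0, -0.72]],
    [0, [0.22, -0.68, 0], [0, 0, -0.72]],
    [0, [0.29, -0.65, 0], [0, 0, -0.72]],
    [0, [0.35, -0.62, 0], [0, 0, -0.72]]
  ]
}}

```text
t: 47.75
tool_pos: [0.4612, -0.2424, 0.1418]
tool_rot: [3.053, 0.735, 0.002]
contact_force: [0.2, 0.0, -0.3]
opening: 0.0346
grip_force: 48.4
```

Call:
{"fn": "play_rows", "kwargs": {
  "series": [
    [0, [0.41, -0.58, 0], [0, 0, -0.72]],
    [0, [0.47, -0.54, 0], [0, 0, -0.72]],
    [0, [0.52, -0.49, 0], [0, 0, -0.72]],
    [0, [0.56, -0.43, 0], [0, 0, -0.73]],
    [0, [0.61, -0.37, 0], [0, 0, -0.72]],
    [0, [0.64, -0.31, 0], [0, 0, -0.73]],
    [0, [0.67, -0.24, 0], [0, 0, -0.72]],
    [0, [0.69, -0.18, 0], [0, 0, -0.73]]
  ]
}}

```text
t: 48.75
tool_pos: [0.5029, 0.0397, 0.1418]
tool_rot: [2.518, 1.876, 0.003]
contact_force: [0.2, -0.2, -0.6]
opening: 0.0347
grip_force: 48.4
```

Call:
{"fn": "play_rows", "kwargs": {
  "series": [
    [0, [0.7, -0.1, 0], [0, 0, -0.72]],
    [0, [0.71, -0.04, 0], [0, 0, -0.73]],
    [0, [0, 0, 0], [0, 0, 0]],
    [0, [0, 0, 0], [0, 0, 0]],
    [0, [0, 0, 0], [0, 0, 0]]
  ]
}}

```text
t: 49.38
tool_pos: [0.5127, 0.1078, 0.1409]
tool_rot: [2.321, 2.116, 0.0]
contact_force: [0.1, 0.2, -0.2]
opening: 0.0344
grip_force: 48.4
```

```bash
python3 -c "
from h import *
obs();p=P();p.to(.5129,.1096,.060,84.7,0,3,'',1);p.to(.5129,.1096,.0365,84.7,0,2,'',2);check()"
```

```text
t 49.38 p [0.5127 0.1078 0.1409] R [2.321 2.116 0.   ] op 0.0344 F [ 0.1  0.2 -0.2] q [ 0.07 -0.14  1.91 -0.    1.37  0.16]
 [[0,[0.01,0.0,0.54],[0.0,0.0,0.0]],[0,[0.01,0.0,0.54],[0.0,0.0,0.0]],[0,[0.02,0.0,0.54],[0.0,0.0,0.0]],[0,[0,0,0],[0,0,0]]]
 [[0,[0.0,0.0,0.23],[0.0,0.0,0.0]],[0,[0.0,0.0,0.24],[0.0,0.0,0.0]],[0,[0,0,0],[0,0,0]],[0,[0,0,0],[0,0,0]]]
```

Call:
{"fn": "play_rows", "kwargs": {
  "series": [
    [0, [0.01, 0, 0.54], [0, 0, 0]],
    [0, [0.01, 0, 0.54], [0, 0, 0]],
    [0, [0.02, 0, 0.54], [0, 0, 0]],
    [0, [0, 0, 0], [0, 0, 0]],
    [0, [0, 0, 0.23], [0, 0, 0]],
    [0, [0, 0, 0.22], [0, 0, 0]],
    [0, [0, 0, 0], [0, 0, 0]],
    [0, [0, 0, 0], [0, 0, 0]]
  ]
}}

```text
t: 50.42
tool_pos: [0.5131, 0.1107, 0.0375]
tool_rot: [2.32, 2.118, 0.001]
contact_force: [-0.8, 0.5, -0.2]
opening: 0.0343
grip_force: 48.4
```

Call:
{"fn": "play_rows", "kwargs": {
  "series": [
    [0.55, [0, 0, 0], [0, 0, 0]],
    [0.55, [0, 0, 0], [0, 0, 0]],
    [0.58, [0, 0, -0.4], [0, 0, 0]],
    [0.58, [0, 0, -0.8], [0, 0, 0]],
    [0.58, [0, 0, -0.8], [0, 0, 0]],
    [0.58, [0, 0, -0.4], [0, 0, 0]],
    [0.58, [0, 0, 0], [0, 0, 0]],
    [0.58, [0, 0, 0], [0, 0, 0]]
  ]
}}

```text
t: 51.42
tool_pos: [0.5117, 0.1106, 0.1551]
tool_rot: [-2.319, -2.117, 0.004]
contact_force: [-0.2, 0.4, 0.7]
opening: 0.0496
grip_force: 0.0
```

```bash
python3 -c "
from h import *
obs();p=P();p.to(.44,.33,.2,178.6,.5,13)"
```

```text
t 51.42 p [0.5117 0.1106 0.1551] R [-2.319 -2.117  0.004] op 0.0496 F [-0.2  0.4  0.7] q [ 0.07 -0.15  1.9   0.    1.4   0.16]
 [[0.5,[0.33,-0.14,-0.07],[0.0,0.0,-0.9]],[0.5,[0.34,-0.1,-0.07],[0.0,0.0,-0.9]],[0.5,[0.35,-0.06,-0.07],[0.0,0.0,-0.9]],[0.5,[0.35,-0.01,-0.07],[0.0,0.0,-0.9]],[0.5,[0.35,0.03,-0.07],[0.0,0.0,-0.9]],[0.5,[0.35,0.08,-0.07],[0.0,0.0,-0.9]],[0.5,[0.33,0.12,-0.07],[0.0,0.0,-0.9]],[0.5,[0.32,0.16,-0.07],[0.0,0.0,-0.9]],[0.5,[0.29,0.2,-0.07],[0.0,0.0,-0.91]],[0.5,[0.27,0.24,-0.07],[0.0,-0.01,-0.9]],[0.5,[0.23,0.27,-0.07],[0.0,0.0,-0.91]],[0.5,[0.2,0.3,-0.06],[0.0,-0.01,-0.9]],[0.5,[0.16,0.31,-0.07],[-0.01,0.0,-0.91]]]
```

Call:
{"fn": "play_rows", "kwargs": {
  "series": [
    [0.5, [0.33, -0.14, -0.07], [0, 0, -0.9]],
    [0.5, [0.34, -0.1, -0.07], [0, 0, -0.9]],
    [0.5, [0.35, -0.06, -0.07], [0, 0, -0.9]],
    [0.5, [0.35, -0.01, -0.07], [0, 0, -0.9]],
    [0.5, [0.35, 0.03, -0.07], [0, 0, -0.9]],
    [0.5, [0.35, 0.08, -0.07], [0, 0, -0.9]],
    [0.5, [0.33, 0.12, -0.07], [0, 0, -0.9]],
    [0.5, [0.32, 0.16, -0.07], [0, 0, -0.9]]
  ]
}}

```text
t: 52.42
tool_pos: [0.4668, 0.2455, 0.1825]
tool_rot: [-1.005, -2.973, 0.004]
contact_force: [-0.1, 0.2, -0.2]
opening: 0.0429
grip_force: 0.0
```

Call:
{"fn": "play_rows", "kwargs": {
  "series": [
    [0.5, [0.29, 0.2, -0.07], [0, 0, -0.91]],
    [0.5, [0.27, 0.24, -0.07], [0, 0, -0.9]],
    [0.5, [0.23, 0.27, -0.07], [0, 0, -0.91]],
    [0.5, [0.2, 0.3, -0.06], [0, 0, -0.9]],
    [0.5, [0.16, 0.31, -0.07], [0, 0, -0.91]],
    [0.5, [0, 0, 0], [0, 0, 0]],
    [0.5, [0, 0, 0], [0, 0, 0]]
  ]
}}

```text
t: 53.3
tool_pos: [0.4404, 0.3292, 0.2005]
tool_rot: [-0.04, -3.139, 0.003]
contact_force: [0.4, 0.5, 0.4]
opening: 0.0429
grip_force: 0.0
```

```bash
python3 - <<'E'
from h import *
obs();im=snap('top');c=im['color']
cv2.imwrite('pics/e.png',cv2.resize(c[145:260,195:355],None,fx=5,fy=5,interpolation=cv2.INTER_CUBIC))
p=P();p.to(.6388,.254,.16,178.6,.5,6);p.to(.6388,.254,.066,178.6,.5,4,'down')
E
```

```text
t 53.3 p [0.4404 0.3292 0.2005] R [-4.000e-02 -3.139e+00  3.000e-03] op 0.0429 F [0.4 0.5 0.4] q [ 0.51 -0.12  1.79 -0.    1.47 -1.04]
 [[0.5,[-0.67,-0.23,0.14],[0.0,0.0,0.0]],[0.5,[-0.67,-0.23,0.13],[0.0,0.0,0.0]],[0.5,[-0.67,-0.23,0.14],[0.0,0.0,0.0]],[0.5,[-0.66,-0.24,0.13],[0.0,0.0,0.0]],[0.5,[-0.67,-0.23,0.14],[0.0,-0.01,0.0]],[0.5,[-0.66,-0.24,0.13],[-0.01,0.0,-0.01]]]
down [[0.5,[0.0,0.0,0.47],[0.0,0.0,0.0]],[0.5,[0.0,0.0,0.47],[0.0,0.0,0.0]],[0.5,[0.0,0.0,0.47],[0.0,0.0,0.0]],[0.5,[0.0,0.0,0.47],[0.0,0.0,0.0]]]
```

View pics/e.png

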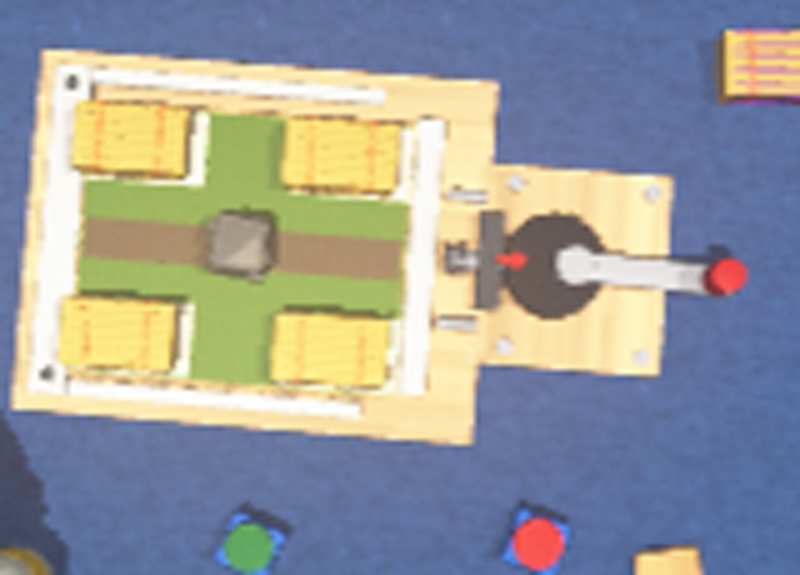

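All four bales are lying on their patches. Measuring their offsets in the base frame.

```bash
python3 - <<'E'
from h import *
np.set_printoptions(precision=4,suppress=True)
im=snap('top')
C=lambda p:(np.array(p,float)+.5)/5-.5+[195,145]
a=np.radians(-5.3);Rm=np.array([[np.cos(a),-np.sin(a)],[np.sin(a),np.cos(a)]]);ang=lambda d:np.degrees(np.arctan2(d[1],d[0]))
for n,q in dict(p1=[[75,100],[192,108],[187,178],[72,170]],p2=[[287,115],[404,124],[398,193],[282,186]],p3=[[65,295],[180,303],[175,373],[60,365]],p4=[[277,309],[391,317],[387,386],[272,378]]).items():
    c=w(im,C(q),.066);m=c.mean(0)[:2];print(n,m,'base xy mm',(m-[.5588,.0493])@Rm*1000,ang(c[0]-c[1]),ang(c[3]-c[2]),np.linalg.norm(c[0]-c[1]))
E
```

```text
p1 [0.615  0.1046] base xy mm [50.8031 60.2957] 84.81746575642788 84.81897365272256 0.06217443720675071
p2 [ 0.6044 -0.0066] base xy mm [ 50.5688 -51.4926] 84.36303477875943 85.36643993034596 0.061796831171051725
p3 [0.5121 0.112 ] base xy mm [-52.26    58.1469] 84.94204857430468 85.0106225716617 0.060763753839488115
p4 [0.503 0.001] base xy mm [-51.0998 -53.1985] 84.89579762527426 84.98197994961389 0.059840997598840776
```

The bales sit within about 4 mm of their patch centres and are aligned to about 0.5°, so I'll leave them. Turning the dryer on.

Call:
{"fn": "play_rows", "kwargs": {
  "series": [
    [0.5, [-0.67, -0.23, 0.14], [0, 0, 0]],
    [0.5, [-0.67, -0.23, 0.13], [0, 0, 0]],
    [0.5, [-0.67, -0.23, 0.14], [0, 0, 0]],
    [0.5, [-0.66, -0.24, 0.13], [0, 0, 0]],
    [0.5, [-0.67, -0.23, 0.14], [0, 0, 0]],
    [0.5, [-0.66, -0.24, 0.13], [0, 0, 0]],
    [0.5, [0, 0, 0], [0, 0, 0]],
    [0.5, [0, 0, 0], [0, 0, 0]]
  ]
}}

```text
t: 54.4
tool_pos: [0.6387, 0.2549, 0.1613]
tool_rot: [-0.039, -3.14, -0.0]
contact_force: [0.6, -0.1, 0.3]
opening: 0.0426
grip_force: 0.0
```

Call:
{"fn": "play_rows", "kwargs": {
  "series": [
    [0.5, [0, 0, 0.47], [0, 0, 0]],
    [0.5, [0, 0, 0.47], [0, 0, 0]],
    [0.5, [0, 0, 0.47], [0, 0, 0]],
    [0.5, [0, 0, 0.45], [0, 0, 0]],
    [0, [0, 0, 0], [0, 0, 0]],
    [0, [0, 0, 0], [0, 0, 0]],
    [0, [0, 0, 0], [0, 0, 0]],
    [0, [0, 0, 0], [0, 0, 0]]
  ]
}}

```text
t: 55.4
tool_pos: [0.6388, 0.2546, 0.0681]
tool_rot: [-0.038, -3.14, 0.002]
contact_force: [-0.1, -3.7, -6.2]
opening: 0.0106
grip_force: 43.8
```

Call:
{"fn": "play_rows", "kwargs": {
  "series": [
    [0, [0, 0, 0], [0, 0, 0.84]],
    [0, [0, 0, 0], [0, 0, 0.84]],
    [0, [0, 0, 0], [0, 0, 0.84]],
    [0, [0, 0, 0], [0, 0, 0.84]],
    [0, [0, 0, 0], [0, 0, 0.84]],
    [0, [0, 0, 0], [0, 0, 0.84]],
    [0, [0, 0, 0], [0, 0, 0.84]],
    [0, [0, 0, 0], [0, 0, 0.84]]
  ]
}}

```text
t: 56.4
tool_pos: [0.6389, 0.2547, 0.0681]
tool_rot: [-1.459, -2.782, 0.002]
contact_force: [0.2, -2.1, -6.5]
opening: 0.0101
grip_force: 43.8
```

Call:
{"fn": "play_rows", "kwargs": {
  "series": [
    [0, [0, 0, 0], [0, 0, 0.84]],
    [0, [0, 0, 0], [0, 0, 0.84]],
    [0, [0, 0, 0], [0, 0, 0.84]],
    [0, [0, 0, 0], [0, 0, 0.84]],
    [0, [0, 0, 0], [0, 0, 0.84]],
    [0, [0, 0, 0], [0, 0, 0]]
  ]
}}

```text
t: 57.15
tool_pos: [0.639, 0.2548, 0.0681]
tool_rot: [2.195, 2.247, -0.001]
contact_force: [0.3, -3.0, -7.7]
opening: 0.0101
grip_force: 43.8
```

Call:
{"fn": "play_rows", "kwargs": {
  "series": [
    [0.5, [0, 0, 0], [0, 0, 0]],
    [0.5, [0, 0, 0], [0, 0, 0]],
    [0.5, [0, 0, -0.6], [0, 0, 0]],
    [0.5, [0, 0, -0.8], [0, 0, 0]],
    [0.5, [0, 0, -0.8], [0, 0, 0]],
    [0.5, [0.5, -0.8, -0.5], [0, 0, 0]],
    [0.5, [0.5, -0.8, -0.5], [0, 0, 0]],
    [0.5, [0.5, -0.8, 0], [0, 0, 0]]
  ]
}}

```text
t: 58.15
tool_pos: [0.5183, 0.3295, 0.2341]
tool_rot: [2.194, 2.245, 0.014]
contact_force: [-0.7, 0.9, -0.7]
opening: 0.0427
grip_force: 0.0
```

Call:
{"fn": "play_rows", "kwargs": {
  "series": [
    [0.5, [0.5, -0.8, 0], [0, 0, 0]],
    [0.5, [0, 0, 0], [0, 0, 0]],
    [0.5, [0, 0, 0], [0, 0, 0]]
  ]
}}

```text
t: 58.52
tool_pos: [0.4776, 0.352, 0.23]
tool_rot: [2.195, 2.246, 0.004]
contact_force: [0.1, 0.1, 0.2]
opening: 0.0426
grip_force: 0.0
```

```bash
python3 - <<'E'
from h import *
obs();c=snap('top')['color']
cv2.imwrite('pics/f.png',cv2.resize(c[90:270,130:370],(800,600),interpolation=cv2.INTER_CUBIC))
E
```

```text
t 58.52 p [0.4776 0.352  0.23  ] R [2.195 2.246 0.004] op 0.0426 F [0.1 0.1 0.2] q [ 0.51 -0.04  1.67 -0.    1.51  0.49]
```

View pics/f.png

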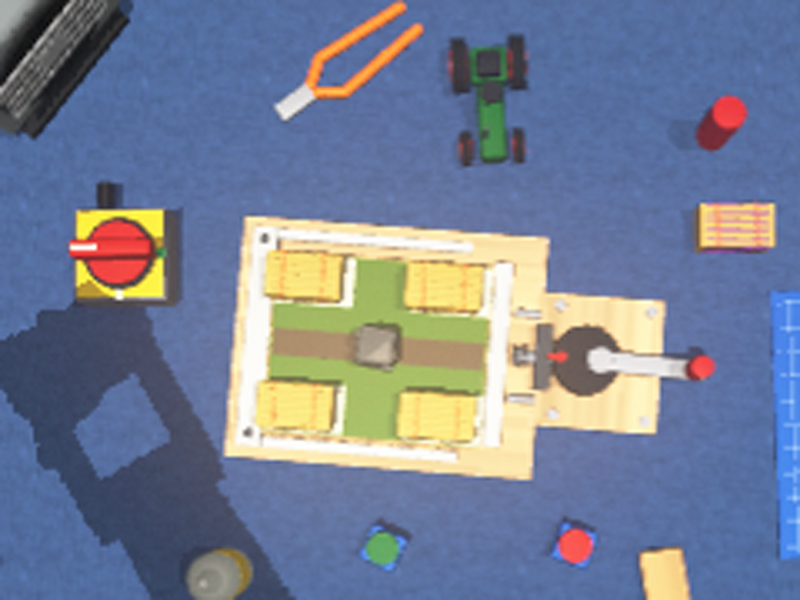

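The isolator bar at (112,247) lies across the box, so the dryer is ON. The four bales are on their patches, the cam stripe points at the nose, and nothing else has moved.

```bash
python3 -c "
from h import *
print(ctrl.finish_job())"
```

```text
the job is handed in; nothing more can be done
None
```

The job is handed in: dryer switched off first, base clamped flat in the jig with the cam's high point on the plunger, all four bales lengthwise on their own patches (up to about 4–5 mm off centre by camera), dryer back on, and nothing else in the final view moved.

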